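# Load a vial and tap its stiff carriage to the reading mark

### The arm

A 6-joint arm with a two-finger parallel gripper is mounted at the origin on a cart in front of the work surface, level with it; the furniture and walls round the work are solid. World frame = base frame: x ahead of the robot, y to its left, z up, the work surface at z = 0. Lengths are in m, angles in rad, forces in N, time in s.
With the tool pointing down it reaches from about 0.375 to 0.975 m from the base axis. Payload 3.8 kg.
Tool frame: the origin (TCP) lies between the finger pads; the fingertips stand 19 mm ahead of it and the grasp point (between the pads) is the TCP (ctrl.nose_length is the z of the fingertips in the tool frame, in m); z points along the fingers, x is the direction in which the jaws open and shut, and the axes are right-handed (so a half turn about z gives the same grasp; the last joint's range is limited). The gripper opens to 85 mm and grips with 20 to 120 N. Pads are 22 mm wide; open, the fingers measure 114 mm over their backs; the gripper's body (76 mm by 85 mm) begins 54 mm behind the grasp point. The pads swing forward as they close: fully open they stand 13 mm farther back than shut.
Start: joints at [-1.172, 0.264, 1.604, -0, 1.274, -0.037], TCP at [0.285, -0.612, 0.25] pointing down, gripper open.
Joint ranges: [-2.63, 2.63], [-0.94, 2.18], [0.31, 2.57], [-1.31, 4.45], [0, 2.66], [-2.55, 2.55]. Speed limits (rad/s): [2.57, 2.57, 3.14, 3.14, 3.14, 3.14].

### API

Orientations are given as a 3x3 rotation matrix whose columns are the frame's x, y, z axes.
In Python, from cell import ctrl gives the robot as it stands.
- The arm moves only by the shell command python3 -m pendant 'ROWS' [OPENING] [FORCE]. ROWS is JSON, a list of rows, each an object of numbers: "x", "y", "z": the shift along the tool's x, y, z in mm; "rx", "ry", "rz": the turn, a rotation vector about the tool's x, y, z in rad. A call has 1 to 20 rows; each row shifts and turns the commanded pose from where the row before left it, along the tool's axes as they then stand; what a row does not reach is not made up. A row lasts 1/8 s, in which the tool goes at most 62.5 mm and 10.7 degrees, less where a joint would pass 70% of its speed; a pose out of reach is approached as far as the arm can. A call is refused whole if a number of a shift passes 62.5 or a number of a turn 0.188, either way. A call with a gripper value outside its range is refused whole. OPENING is the closure, from 0 (fully open) to 1 (shut), set as the call begins (- or left out, the last holds). The fingers move at their own pace and stop on an object; FORCE is the grip in N (left out, the last holds). Time passes only in rows, so rows that do not move let the fingers close. It gives the time, the measured TCP pose, the force and the opening at its end, in the units of the state.
- ctrl.read_state(): the state, without advancing time (a new reading comes with each control period).
- ctrl.read_camera(name): name is "scene" or "side" or "wrist"; returns the picture (480x640x3 uint8, red, green, blue); there is no depth.
- ctrl.calibration(name): a dict with "vfov" (degrees; the focal length in pixels is half the picture's height over the tangent of half this angle, whatever the lens; pixels are square), "cx", "cy" (the principal point, pixels), "D" ([k1, k2, p1, p2, k3] as OpenCV has them; the pictures are not rectified), "world_to_cam" (4x4, takes a point from world to camera coordinates). Camera axes: x right, y up, looking along -z (the intrinsics and any distortion apply to the point x, -y, -z); pixel columns grow to the right and rows downward; lengths in m; the calibration is good to about 2 mm. A picture is of the moment at which its call begins: read the wrist's pose just before it. calibration takes no time and is no camera call; for the wrist camera it gives the pose at the moment of the call.
- ctrl.sign_off(): hands the job in, once; it reports no verdict.
The state is a dict: "clock": time; "joint_pos": joint angles; "joint_velocities": joint speeds; "tau": joint torques, N m; "eef_pos": TCP position; "ee_rot": TCP orientation; "force": force on the tool from outside, world axes, zero at the start; "ft_torque": the same for the moment, N m; "opening": opening from 0.0 (shut) to 1.0 (fully open).
Only numpy, scipy, OpenCV 4.12 (cv2) and the standard library are available. Lean on these libraries where they do the work, as an engineer would, in place of code of your own. Each camera call takes 0.05 s, during which the arm holds its last target.

### The job

Stand the sample vial upright in the V cradle on the reader's carriage and swing the gate fully shut in front of it, so that it cannot topple. Only then nudge the stiff carriage along its rail toward the lens with small gentle taps on its push pad, until the line on its index tab meets the line on the mark clip to within half a 5 mm scale division; creep up on the mark and never run past it, and leave the timer, marker, tape, beaker and wash bottle where they are.

Things in the scene. Friction and masses are not known exactly. Their poses are not given: they have to be found in the camera images.
- vial_centre (a point): centre (half-way up, 28 mm above its foot) of the sample vial: the vial that stands by itself just to the right of the reader (any others are far off to the right, out of reach); white plastic cylinder 25 mm in diameter, 56 mm tall with its 8 mm screw cap, 22 g; z axis up along the vial
- cradle_seat (a point): the point on the carriage's top, 47 mm above the bench, where the centre of the vial's foot belongs. Around it stands a black V cradle, 20 mm high, open above and toward the robot's side (its own -x); its two walls stand at 45 degrees behind the seat, 12.7 mm from its axis, with a mouth 42 mm wide. Axes: y along the rail toward the lens head (about to the robot's left), x across the rail away from the robot, z up. The carriage, cradle and reader all turn together
- gate (a joint): flat steel bar, 6 mm thick, 12 mm high (from 6 to 18 mm above the carriage's top), that swings level about an upright hinge on the carriage: 0 = shut, lying along the rail across the cradle's mouth 1 mm in front of a seated vial; grows as it opens; at 1.57 it points straight out from the rail toward the robot. Friction hinge (about 0.04 N m): stays where it is left. Shutting it also pushes a vial that stands 1 or 2 mm too far forward back into the V
- gate_hinge (a point): hinge axis of the gate at the bar's mid-height, 59 mm above the bench, 38 mm before the seat along the rail (away from the lens) and 16.5 mm toward the robot; axes as those of cradle_seat
- gate_tip (a point): centre of the round black end of the gate, 12 mm in diameter, 80 mm from the hinge axis, at the bar's mid-height
- carriage (a joint): travel of the carriage along the rail in m, 0 at the end far from the lens, growing toward the lens, stop at 0.165. Carriage: aluminium saddle 92 mm wide across the rail, 122 mm long, its solid part from 25 to 47 mm above the bench. Stiff: it takes about 8 N to move, more the faster it goes, and it stays where it is left
- push_face (a point): centre of the black rubber push pad on the carriage's end far from the lens, 72 mm before the seat, 37 mm above the bench; pushed along the +y of cradle_seat. The rail's top below and before it is 24 mm above the bench, the end stop 26 mm
- carriage_index (a point): the dark line on the small index tab at the foot of the carriage's front side, 20 mm above the bench, level with the seat along the rail; axes as those of cradle_seat
- mark_line (a point): the inner end of the light line on top of the mark clip (a small dark steel clip, 14 mm wide, 20 mm high, with a thumb screw, fixed on the reader base's front edge beside the scale); axes as those of cradle_seat, so the index is on the mark when both have the same y in this frame. At the start the index stands 45 to 135 mm short of it, on the -y side
- rig: the reader: grey base plate 132 x 380 x 10 mm with the rail, a 5 mm scale along its front and, at its +y end, a white lens head 112 mm high; fixed to the bench; origin under the plate's centre, x across (away from the robot), y along the rail toward the lens head
- bench_timer: bystander: small white timer 72 x 66 x 21 mm, in front of the reader; origin under its centre
- marker: bystander: marker pen 135 mm long, 17 mm thick, lying in front of the reader; origin under its centre
- tape_roll: bystander: roll of tape 104 mm across, 25 mm high, behind the reader's right end; origin under its centre
- beaker: bystander: plastic beaker 69 mm across, 83 mm high, left of the reader; origin under its centre
- wash_bottle: bystander: squeeze bottle 65 mm across, 209 mm high with its bent spout, at the back right; origin under its body
Things that resemble listed ones, but are neither listed nor needed, are in the scene too. Of the things that look like the part that bears vial_centre, the smallest one is meant.

How it is judged:
On the way, in this order (a step that is already met when the one before it is completed fails the run):
1. the vial stands upright in the cradle (horizontal distance between vial_centre and cradle_seat below 0.007 m and z of vial_centre in the frame of cradle_seat between 0.024 and 0.032 m and angle between vial_centre's own z axis and vertical below 0.14 rad), for 0.2 s.
2. the gate is shut in front of it (horizontal distance between vial_centre and cradle_seat below 0.004 m and z of vial_centre in the frame of cradle_seat between 0.024 and 0.032 m and angle between vial_centre's own z axis and vertical below 0.14 rad and value of joint gate below 0.12 rad), for 0.2 s.
At the end, for the whole second after the job is handed in: the vial stands upright (within 0.14 rad) on the carriage within 4 mm of the cradle's seat, the gate is shut (below 0.12 rad), and the carriage rests with its index line within 2.5 mm of the mark clip's line (all of step 2 and y of carriage_index in the frame of mark_line between -0.0025 and 0.0025 m and velocity of joint carriage between -0.005 and 0.005 m/s); the robot touches nothing.
It fails at once if the carriage is run more than 3.5 mm past the mark (y of carriage_index in the frame of mark_line above 0.0035 m).
It fails at once if the carriage is moved more than 8 mm along its rail while the gate is still open (distance of carriage_index from where it was at the start of the episode above 0.008 m and value of joint gate above 0.2 rad).
It fails at once if the carriage is dragged along by its cradle, gate or vial instead of being nudged at its push pad (it moves while the fingers are not on the pad's outer side) (distance of carriage_index from where it was at the start of the episode above 0.008 m and velocity of joint carriage above 0.01 m/s and y of the grasp point in the frame of push_face above 0.01 m).
It fails at once if the carriage is shoved hard (faster than 0.15 m/s) (velocity of joint carriage above 0.15 m/s).
It fails at once if a bystander is moved more than 40 mm (distance of any of bench_timer, marker, tape_roll, beaker, wash_bottle from where it was at the start of the episode above 0.04 m).
It also fails if it takes over 67 s, if anything falls off the work surface, if the arm or the gripper's body presses on something with over 40 N, if the wrist force passes 120 N, or if a joint passes its speed limit or range.

## Working session

There is one attempt and no reset: what is moved stays moved. The work goes in short steps, Python scripts to look and compute and a shell command to move; the robot and the scene stay as the last step left them, time stands still between calls to the robot, and variables do not carry over. Pictures are saved under pics/ and viewed, and the job is handed in when it is done.

```bash
ls; mkdir -p pics; python3 - <<'E'
from cell import ctrl
import cv2
print(ctrl.read_state())
for n in ["scene","side","wrist"]:
    c=ctrl.calibration(n); print(n,c)
    cv2.imwrite(f"pics/{n}0.png",ctrl.read_camera(n)[:,:,::-1])
E
```

```text
pics
{'clock': 0.0, 'joint_pos': array([-1.17190832e+00,  2.64777213e-01,  1.60543675e+00,  1.47180210e-05,
        1.27366942e+00, -3.69062565e-02]), 'joint_velocities': array([-5.08288737e-04, -1.22021019e-03,  9.06013823e-04, -6.16546361e-05,
        1.32673310e-04, -6.37408844e-04]), 'tau': array([-4.65428857e-04, -5.15112090e+01, -3.67316508e+01, -4.46047602e-05,
        1.30281344e-02, -1.15416447e-05]), 'eef_pos': array([ 0.28466106, -0.61125752,  0.24891187]), 'ee_rot': array([[ 4.22125634e-01, -9.06536916e-01, -8.76736958e-04],
       [-9.06534451e-01, -4.22126533e-01,  2.11635791e-03],
       [-2.28865051e-03, -9.85766690e-05, -9.99997376e-01]]), 'force': array([ 0.11968524, -0.2549492 ,  0.87086891]), 'ft_torque': array([ 0.00388046, -0.0174873 ,  0.04848152]), 'opening': 1.0039508374052533}
scene {'vfov': 53.455886312396274, 'cx': 321.0376633949164, 'cy': 241.52384666564092, 'D': array([-0.10501247,  0.        ,  0.        ,  0.        ,  0.        ]), 'world_to_cam': array([[-0.85126979, -0.52457247, -0.01278525,  0.44771271],
       [ 0.24541407, -0.41955487,  0.8739254
[... 294 characters left out ...]
        ]), 'world_to_cam': array([[ 0.93050866, -0.36607229,  0.01202939, -0.53531822],
       [ 0.12044454,  0.33684071,  0.93382624, -0.13049743],
       [-0.3458999 , -0.86748453,  0.35752461, -1.18956638],
       [ 0.        ,  0.        ,  0.        ,  1.        ]])}
wrist {'vfov': 66.47985251624159, 'cx': 322.35853461647633, 'cy': 239.99687592566332, 'D': array([-0.03081149,  0.        ,  0.        ,  0.        ,  0.        ]), 'world_to_cam': array([[ 0.42254831, -0.9063366 , -0.00262583, -0.67307419],
       [ 0.87280672,  0.40769352, -0.26831778,  0.03485244],
       [ 0.24425676,  0.11108539,  0.96332688, -0.38010336],
       [ 0.        ,  0.        ,  0.        ,  1.        ]])}
```

View pics/scene0.png

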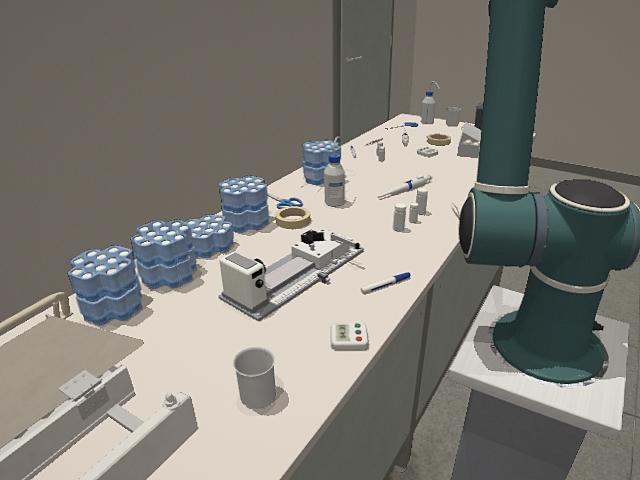

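View pics/side0.png

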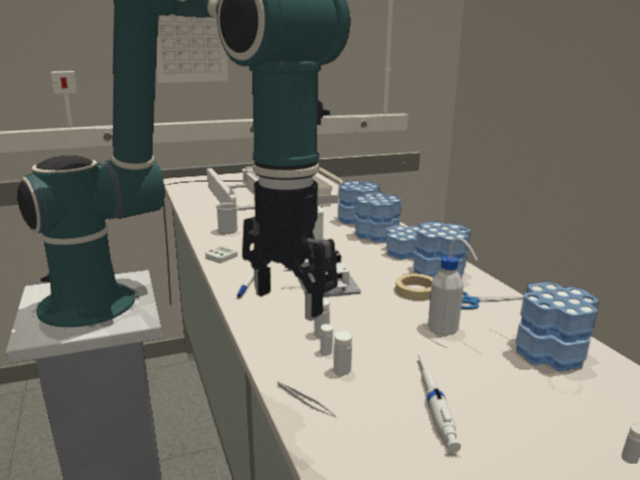

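View pics/wrist0.png

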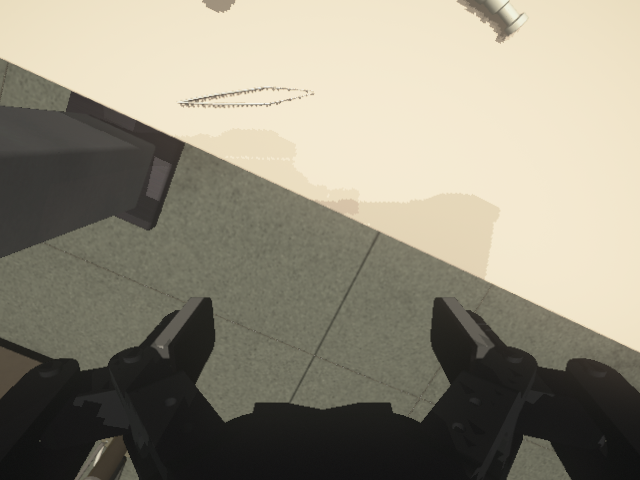

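```bash
cat > h.py <<'E'
import numpy as np, cv2
from cell import ctrl
def KD(c):
    f=240/np.tan(np.radians(c['vfov'])/2)
    return np.array([[f,0,c['cx']],[0,f,c['cy']],[0,0,1.]]),np.array(c['D'],float)
def ray(c,uv):
    K,D=KD(c); p=cv2.undistortPoints(np.array([[uv]],float),K,D)[0,0]
    W=np.array(c['world_to_cam']); R=W[:3,:3]; o=-R.T@W[:3,3]
    return o,R.T@np.array([p[0],-p[1],-1.])
def onz(c,uv,z):
    o,d=ray(c,uv); return o+d*(z-o[2])/d[2]
def proj(c,P):
    K,D=KD(c); W=np.array(c['world_to_cam']); q=(W[:3,:3]@np.atleast_2d(P).T).T+W[:3,3]
    q=q*[1,-1,-1]
    return cv2.projectPoints(q,np.zeros(3),np.zeros(3),K,D)[0][:,0]
def tri(l):
    A=np.zeros((3,3));b=np.zeros(3)
    for c,uv in l:
        o,d=ray(c,uv); d=d/np.linalg.norm(d); M=np.eye(3)-np.outer(d,d); A+=M;b+=M@o
    return np.linalg.solve(A,b)
def crop(src,dst,u0,v0,w,h,s):
    im=cv2.imread(src); cv2.imwrite(dst,cv2.resize(im[v0:v0+h,u0:u0+w],None,fx=s,fy=s,interpolation=cv2.INTER_CUBIC))
def snap(n,name):
    c=ctrl.calibration(n); im=ctrl.read_camera(n); cv2.imwrite(f"pics/{name}.png",im[:,:,::-1]); return c
E
python3 - <<'E'
from h import *
crop("pics/scene0.png","pics/sA.png",210,220,160,100,5)
crop("pics/scene0.png","pics/sB.png",380,180,60,60,8)
crop("pics/side0.png","pics/sC.png",280,250,90,130,4)
E
```

```text
(no output)
```

View pics/sA.png

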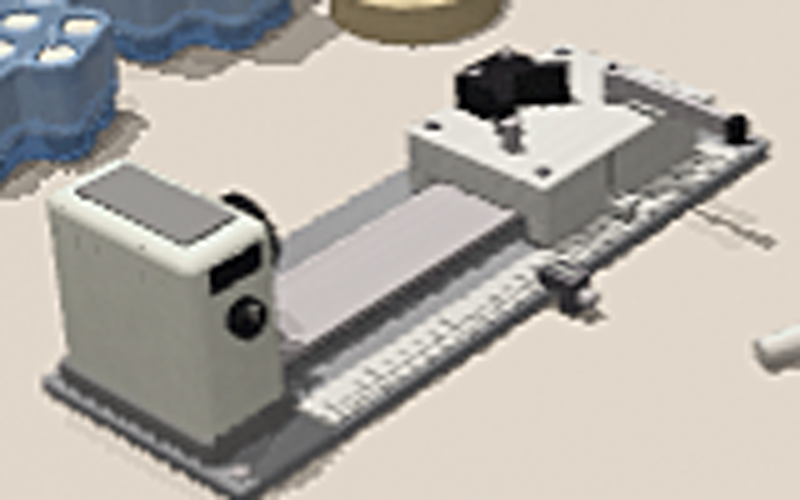

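View pics/sB.png

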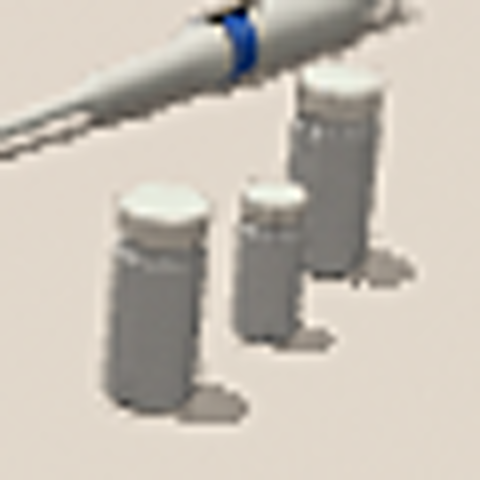

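View pics/sC.png

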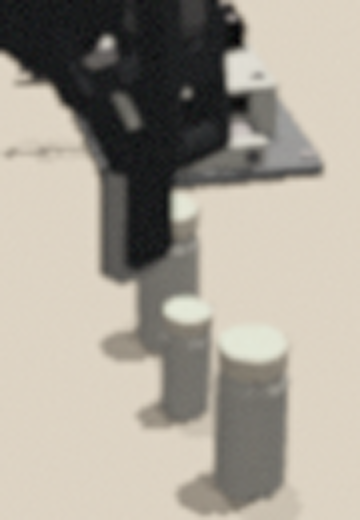

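```bash
python3 - <<'E'
from h import *
s=ctrl.calibration("scene"); d=ctrl.calibration("side")
print(onz(s,(414.1,204.4),.056),onz(d,(326.75,327.75),.056),tri([(s,(414.1,204.4)),(d,(326.75,327.75))]))
A=lambda u,v:(210+u/5,220+v/5)
for n,p,z in [("base corner near-lens",(238,495),.005),("far-left",(45,383),.01),("right",(768,148),.01),("clip",(570,270),.02),("carr near top corner",(545,185),.047),("carr left top",(410,130),.047),("hinge?",(515,130),.059),("black",(480,85),.067)]:
    print(n,onz(s,A(*p),z))
E
```

```text
[ 0.43666197 -0.36559436  0.056     ] [ 0.43741903 -0.37894645  0.056     ] [ 0.43960533 -0.37331928  0.05240823]
base corner near-lens [0.54047844 0.22951716 0.005     ]
far-left [0.66005319 0.21599589 0.01      ]
right [ 0.47861464 -0.13319096  0.01      ]
clip [0.49863418 0.03060997 0.02      ]
carr near top corner [0.52540984 0.00891283 0.047     ]
carr left top [ 0.61085303 -0.00216547  0.047     ]
hinge? [ 0.55447626 -0.01072998  0.059     ]
black [ 0.58580867 -0.02810662  0.067     ]
```

```bash
python3 - <<'E'
from h import *
s=ctrl.calibration("scene"); d=ctrl.calibration("side"); w=ctrl.calibration("wrist")
B=lambda u,v:(380+u/8,180+v/8)
for p in [(152,400),(268,335),(335,268)]: print(onz(s,B(*p),0))
W=np.array(w['world_to_cam']); o=-W[:3,:3].T@W[:3,3]; st=ctrl.read_state()
print("cam in tool",st['ee_rot'].T@(o-st['eef_pos']))
print("center look", onz(w,(320,240),0),"wash",onz(s,(336,203),0),onz(s,(293,218),0),onz(s,(385,282),0),onz(s,(349,340),.0),onz(s,(257,395),0))
E
python3 -m pendant '[{"x":-40,"y":-30},{"x":-40,"y":-30},{"x":-40,"y":-30,"z":-8},{"x":-40,"y":-30,"z":-8},{"x":-40,"y":-30,"z":-8},{"x":-40,"y":-30,"z":-8},{"x":-30,"y":-30,"z":-8},{"x":-10,"y":-10},{},{}]'
python3 - <<'E'
from h import *
snap("wrist","w1"); print(ctrl.read_state()['eef_pos'])
E
```

```text
[ 0.45040727 -0.29800622  0.        ]
[ 0.43422545 -0.36672624  0.        ]
[ 0.43355887 -0.43251013  0.        ]
cam in tool [-0.00058362 -0.06870236 -0.12468038]
center look [ 0.25102345 -0.62301494  0.        ] wash [ 0.69663882 -0.36748415  0.        ] [ 0.75362468 -0.21011018  0.        ] [ 0.37323825 -0.03872312  0.        ] [0.34723755 0.18438244 0.        ] [0.41417168 0.39315511 0.        ]
[ 0.28478136 -0.61150992  0.24941944]validation failed for argument at $[0]...
```

View pics/w1.png

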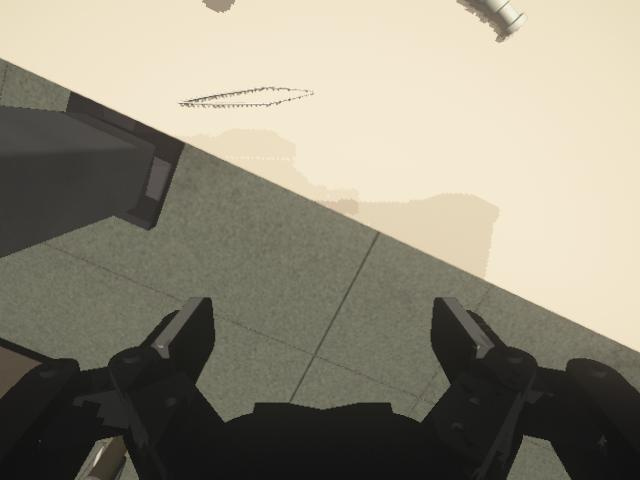

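```bash

python3 -m pendant '[{"x":-40,"y":-30,"z":0,"rx":0,"ry":0,"rz":0}]' 0; python3 -m pendant --help
```

```text
clock: 0.32
eef_pos: [0.2947, -0.5645, 0.2494]
ee_rot: [[0.42, -0.908, -0.0], [-0.908, -0.42, -0.0], [0.0, 0.0, -1.0]]
force: [0.2, 1.0, 0.0]
opening: 0.999invalid input: not JSON, or not a number
```

```bash

python3 -m pendant '[{"x":-40,"y":-30},{"x":-40,"y":-30},{"x":-40,"y":-30,"z":-8},{"x":-40,"y":-30,"z":-8},{"x":-40,"y":-30,"z":-8},{"x":-40,"y":-30,"z":-8},{"x":-30,"y":-30,"z":-8},{"x":-10,"y":-10},{"x":0},{"x":0}]' 0 || python3 -m pendant '[{"x":-40,"y":-30,"z":0,"rx":0,"ry":0,"rz":0},{"x":-40,"y":-30,"z":0,"rx":0,"ry":0,"rz":0},{"x":-40,"y":-30,"z":-8,"rx":0,"ry":0,"rz":0},{"x":-40,"y":-30,"z":-8,"rx":0,"ry":0,"rz":0},{"x":-40,"y":-30,"z":-8,"rx":0,"ry":0,"rz":0},{"x":-40,"y":-30,"z":-8,"rx":0,"ry":0,"rz":0},{"x":-10,"y":-10,"z":0,"rx":0,"ry":0,"rz":0}]'
python3 - <<'E'
from h import *
snap("wrist","w1"); print(ctrl.read_state()['eef_pos'])
E
```

```text
clock: 1.2
eef_pos: [0.3624, -0.2541, 0.283]
ee_rot: [[0.425, -0.905, 0.001], [-0.905, -0.425, -0.001], [0.001, -0.001, -1.0]]
force: [-0.3, -0.7, -0.6]
opening: 1.0
[ 0.36264535 -0.25383309  0.28265061]validation failed for argument at $[0]...
```

View pics/w1.png

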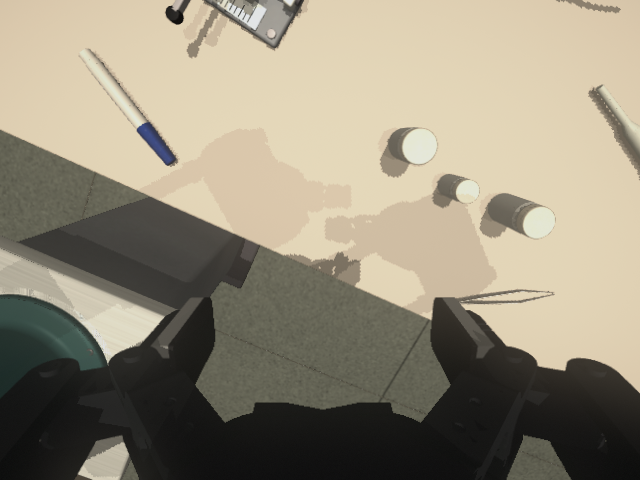

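```bash

python3 -m pendant '[{"x":-32,"y":-45,"z":-4,"rx":0,"ry":0,"rz":0},{"x":-32,"y":-45,"z":-4,"rx":0,"ry":0,"rz":0},{"x":-32,"y":-45,"z":-4,"rx":0,"ry":0,"rz":0},{"x":-32,"y":-45,"z":-4,"rx":0,"ry":0,"rz":0},{"x":0,"y":0,"z":0,"rx":0,"ry":0,"rz":0.15},{"x":0,"y":0,"z":0,"rx":0,"ry":0,"rz":0.15},{"x":0,"y":0,"z":0,"rx":0,"ry":0,"rz":0.15},{"x":0,"y":0,"z":0,"rx":0,"ry":0,"rz":0.15},{"x":0,"y":0,"z":0,"rx":0,"ry":0,"rz":0},{"x":0,"y":0,"z":0,"rx":0,"ry":0,"rz":0}]'
python3 - <<'E'
from h import *
snap("wrist","w2"); print(ctrl.read_state()['eef_pos'])
E
```

```text
clock: 2.5
eef_pos: [0.4712, -0.0647, 0.2979]
ee_rot: [[-0.162, -0.987, -0.001], [-0.987, 0.162, -0.0], [0.0, 0.001, -1.0]]
force: [-0.2, 0.8, 0.5]
opening: 0.996
[ 0.47115661 -0.06460523  0.29800939]
```

View pics/w2.png

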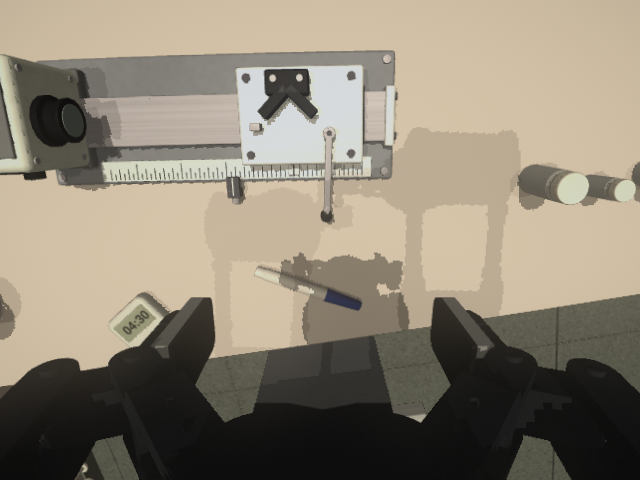

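```bash
python3 - <<'E'
from h import *
crop("pics/w2.png","pics/w2a.png",220,45,190,150,4)
crop("pics/w2.png","pics/w2b.png",40,40,200,150,4)
crop("pics/w2.png","pics/w2c.png",500,140,140,90,5)
E
```

```text
(no output)
```

View pics/w2a.png

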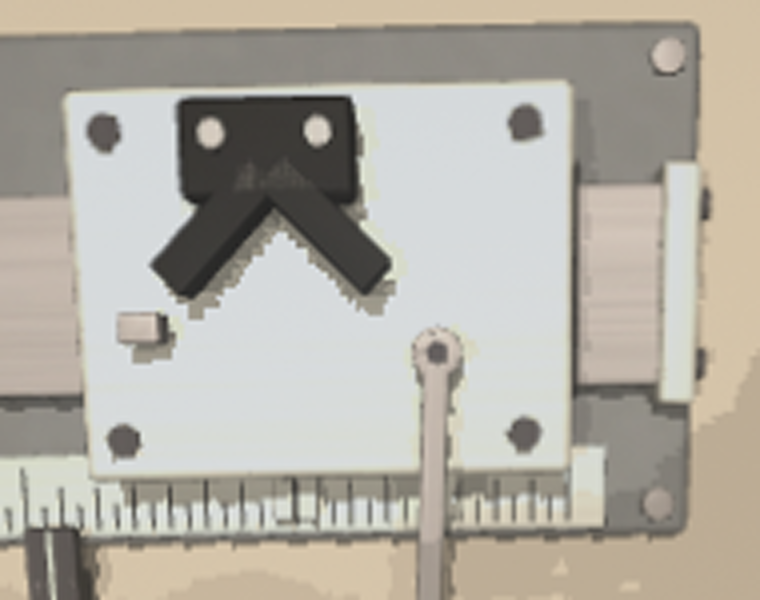

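View pics/w2c.png

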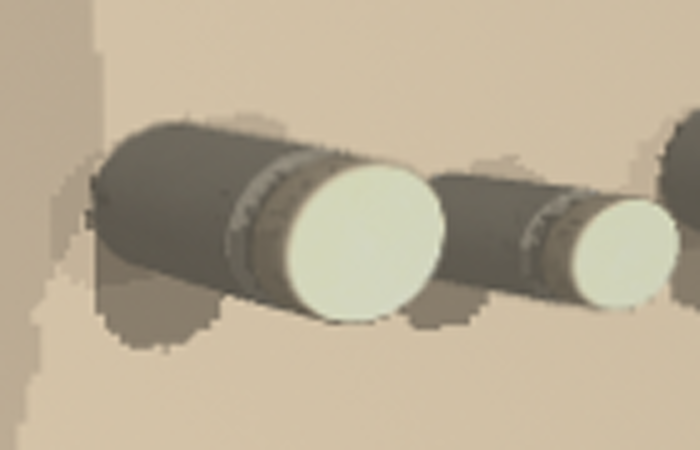

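View pics/w2b.png

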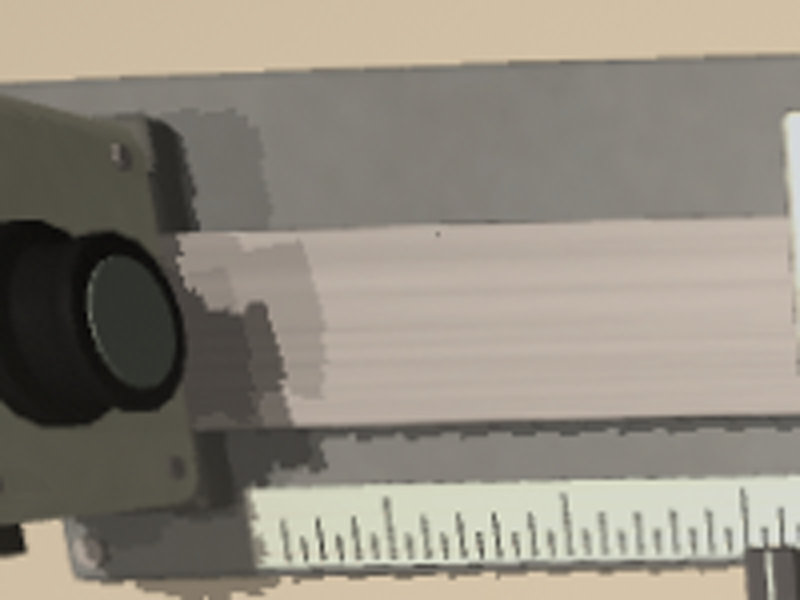

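```bash
cat > fit.py <<'E'
from h import *
from scipy.optimize import least_squares
import pickle
E
python3 - <<'E'
from h import *
from scipy.optimize import least_squares
w=ctrl.calibration("wrist")
A=lambda u,v:(220+u/4,45+v/4)
C=lambda u,v:(500+u/5,140+v/5)
px=np.array([A(66,93),A(569,83),A(569,467),A(92,476),A(437,352),A(271,203),A(297,510)])
def pts(p):
    X,Y,t,a,b,xi=p
    l=np.array([[a+46,b+61,.047],[a+46,b-61,.047],[a-46,b-61,.047],[a-46,b+61,.047],[-16.5,-38,.067],[18,0,.067],[xi,0,.02]]); l[:,:2]/=1000
    c,s=np.cos(t),np.sin(t); P=l.copy(); P[:,0]=X+c*l[:,0]-s*l[:,1]; P[:,1]=Y+s*l[:,0]+c*l[:,1]; return P
r=least_squares(lambda p:(proj(w,pts(p))-px).ravel(),[.55,-.03,-.17,0,-8,-50])
print(r.x.round(4)); print((proj(w,pts(r.x))-px).round(2))
X,Y,t=r.x[:3]; R=np.array([[np.cos(t),-np.sin(t)],[np.sin(t),np.cos(t)]])
for n,p,z in [("mark",A(50,535),.02),("tip",(327,215),.061),("index",A(297,510),.02),("base r",A(700,28),.01),("base br",A(685,530),.01)]:
    P=onz(w,p,z); print(n,P,"in seat frame",(R.T@(P[:2]-[X,Y])*1000).round(1))
print("vial",onz(w,C(626,253),.056))
w1=None
E
```

```text
[ 5.63300e-01 -4.67000e-02 -1.43500e-01  3.70900e-01 -1.06316e+01
 -5.60834e+01]
[[-1.43 -1.01]
 [ 1.55 -1.37]
 [ 0.71  1.37]
 [-0.85  1.52]
 [ 0.32  0.54]
 [-0.36 -0.5 ]
 [ 0.06 -0.  ]]
mark [0.51222475 0.02928213 0.02      ] in seat frame [-61.4  67.9]
tip [ 0.46403646 -0.06715052  0.061     ] in seat frame [-95.3 -34.4]
index [ 0.50783142 -0.03861789  0.02      ] in seat frame [-56.1   0.1]
base r [ 0.61160106 -0.16252883  0.01      ] in seat frame [  64.3 -107.7]
base br [ 0.48414903 -0.14380719  0.01      ] in seat frame [ -64.5 -107.4]
vial [ 0.43935442 -0.37261552  0.056     ]
```

```bash

python3 -m pendant '[{"x":51,"y":-3,"z":15,"rx":0,"ry":0,"rz":0},{"x":51,"y":-3,"z":15,"rx":0,"ry":0,"rz":0},{"x":51,"y":-3,"z":15,"rx":0,"ry":0,"rz":0},{"x":51,"y":-3,"z":15,"rx":0,"ry":0,"rz":0},{"x":51,"y":-3,"z":15,"rx":0,"ry":0,"rz":0},{"x":51,"y":-4,"z":15,"rx":0,"ry":0,"rz":0},{"x":0,"y":0,"z":0,"rx":0,"ry":0,"rz":-0.173},{"x":0,"y":0,"z":0,"rx":0,"ry":0,"rz":-0.173},{"x":0,"y":0,"z":0,"rx":0,"ry":0,"rz":-0.173},{"x":0,"y":0,"z":0,"rx":0,"ry":0,"rz":-0.173},{"x":0,"y":0,"z":0,"rx":0,"ry":0,"rz":-0.173},{"x":0,"y":0,"z":0,"rx":0,"ry":0,"rz":-0.173},{"x":0,"y":0,"z":0,"rx":0,"ry":0,"rz":-0.173},{"x":0,"y":0,"z":0,"rx":0,"ry":0,"rz":-0.173},{"x":0,"y":0,"z":0,"rx":0,"ry":0,"rz":-0.173},{"x":0,"y":0,"z":0,"rx":0,"ry":0,"rz":-0.173},{"x":0,"y":0,"z":0,"rx":0,"ry":0,"rz":0}]'
python3 - <<'E'
from h import *
snap("wrist","w3"); print(ctrl.read_state()['eef_pos'],ctrl.read_state()['joint_pos'])
E
```

```text
clock: 4.68
eef_pos: [0.4398, -0.3693, 0.2082]
ee_rot: [[1.0, -0.006, -0.0], [-0.006, -1.0, -0.0], [-0.0, 0.0, -1.0]]
force: [0.4, 0.1, 0.3]
opening: 0.999
[ 0.43978086 -0.36927436  0.20820718] [-7.41811996e-01  1.05178177e-01  1.87000896e+00 -6.27919497e-05
  1.16645209e+00 -7.34244129e-01]
```

View pics/w3.png

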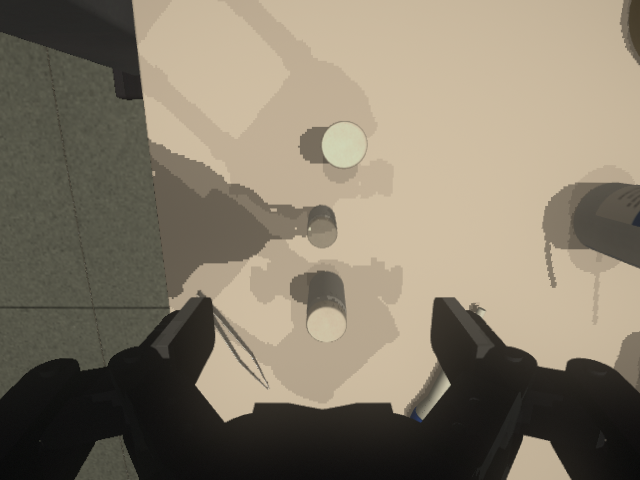

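```bash
python3 - <<'E'
from h import *
crop("pics/w3.png","pics/w3a.png",270,190,110,90,7)
E
```

```text
(no output)
```

View pics/w3a.png

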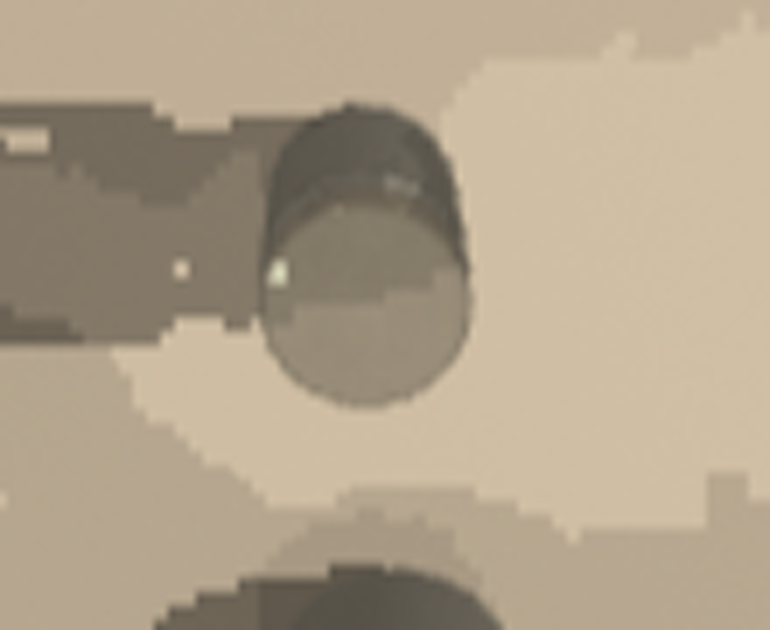

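```bash
python3 - <<'E'
from h import *
w=ctrl.calibration("wrist"); st=ctrl.read_state()
for n,p,z in [("small",(322.3,233.4),.056),("tallA",(344,144),.078),("tallB",(327,323),.078)]:
    P=onz(w,p,z); print(n,P, "tool mm",(st['ee_rot'].T@(P-st['eef_pos'])*1000).round(1))
d=ctrl.calibration("side");s=ctrl.calibration("scene")
print(proj(d,onz(w,(322.3,233.4),.056)),proj(s,onz(w,(322.3,233.4),.056)))
E
```

```text
small [ 0.44008887 -0.37207484  0.056     ] tool mm [  0.3   2.8 152.2]
tallA [ 0.45522243 -0.30418322  0.078     ] tool mm [ 15.  -65.2 130.2]
tallB [ 0.4432667  -0.43785958  0.078     ] tool mm [  4.   68.6 130.2]
[[326.69328503 325.80184786]] [[413.8311464 203.3392623]]
```

```bash

python3 -m pendant '[{"x":0,"y":3,"z":40,"rx":0,"ry":0,"rz":0},{"x":0,"y":0,"z":40,"rx":0,"ry":0,"rz":0},{"x":0,"y":0,"z":35,"rx":0,"ry":0,"rz":0},{"x":0,"y":0,"z":25,"rx":0,"ry":0,"rz":0},{"x":0,"y":0,"z":15,"rx":0,"ry":0,"rz":0},{"x":0,"y":0,"z":11,"rx":0,"ry":0,"rz":0},{"x":0,"y":0,"z":0,"rx":0,"ry":0,"rz":0}]'
python3 -m pendant '[{"x":0,"y":0,"z":0,"rx":0,"ry":0,"rz":0},{"x":0,"y":0,"z":0,"rx":0,"ry":0,"rz":0},{"x":0,"y":0,"z":0,"rx":0,"ry":0,"rz":0},{"x":0,"y":0,"z":0,"rx":0,"ry":0,"rz":0},{"x":0,"y":0,"z":0,"rx":0,"ry":0,"rz":0},{"x":0,"y":0,"z":0,"rx":0,"ry":0,"rz":0}]' 1 30
python3 - <<'E'
from h import *
snap("wrist","w4"); snap("side","d4")
E
```

```text
clock: 5.6
eef_pos: [0.4397, -0.372, 0.042]
ee_rot: [[1.0, -0.006, -0.001], [-0.006, -1.0, 0.001], [-0.001, -0.001, -1.0]]
force: [-0.3, 0.4, 0.2]
opening: 0.997
clock: 6.35
eef_pos: [0.4401, -0.3724, 0.0429]
ee_rot: [[1.0, -0.005, 0.001], [-0.005, -1.0, -0.001], [0.001, 0.001, -1.0]]
force: [-0.8, 0.4, 5.3]
opening: 0.269
```

View pics/w4.png

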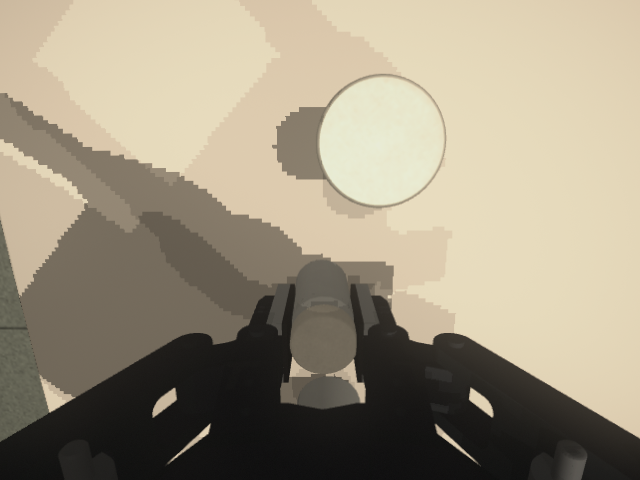

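View pics/d4.png

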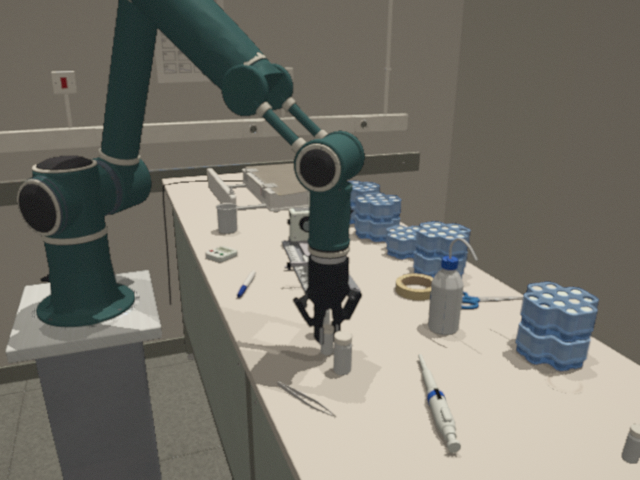

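```bash

python3 -m pendant '[{"x":0,"y":0,"z":-15,"rx":0,"ry":0,"rz":0},{"x":0,"y":0,"z":-40,"rx":0,"ry":0,"rz":0},{"x":0,"y":0,"z":-40,"rx":0,"ry":0,"rz":0},{"x":0,"y":0,"z":-12,"rx":0,"ry":0,"rz":0},{"x":17,"y":-40,"z":0,"rx":0,"ry":0,"rz":0},{"x":17,"y":-48,"z":0,"rx":0,"ry":0,"rz":0},{"x":17,"y":-48,"z":0,"rx":0,"ry":0,"rz":0},{"x":17,"y":-48,"z":0,"rx":0,"ry":0,"rz":0},{"x":17,"y":-48,"z":0,"rx":0,"ry":0,"rz":0},{"x":17,"y":-48,"z":0,"rx":0,"ry":0,"rz":0},{"x":14,"y":-35,"z":0,"rx":0,"ry":0,"rz":0},{"x":5,"y":-11,"z":0,"rx":0,"ry":0,"rz":0.069},{"x":0,"y":0,"z":0,"rx":0,"ry":0,"rz":0.069},{"x":0,"y":0,"z":0,"rx":0,"ry":0,"rz":0}]'
python3 - <<'E'
from h import *
snap("wrist","w5"); snap("scene","s5");snap("side","d5")
w=ctrl.calibration("wrist"); st=ctrl.read_state(); print(st['eef_pos'])
import math
t=-.1435;R=np.array([[np.cos(t),-np.sin(t)],[np.sin(t),np.cos(t)]]);S=np.array([.5633,-.0467])
print(proj(w,[*S,.047]),proj(w,[*(S+R@[.018,0]),.067]),proj(w,[*S,.103]))
crop("pics/w5.png","pics/w5a.png",220,180,200,150,4)
crop("pics/scene5.png" if 0 else "pics/s5.png","pics/s5a.png",270,200,100,75,8)
E
```

```text
clock: 8.2
eef_pos: [0.5617, -0.0463, 0.1482]
ee_rot: [[0.99, -0.141, -0.002], [-0.141, -0.99, 0.0], [-0.002, 0.0, -1.0]]
force: [-0.2, 0.1, 0.3]
opening: 0.269
[ 0.56196479 -0.04688721  0.14874336]
[[324.07531862 248.23972357]] [[354.51671718 258.0565518 ]] [[324.43216637 280.7550498 ]]
```

View pics/w5a.png

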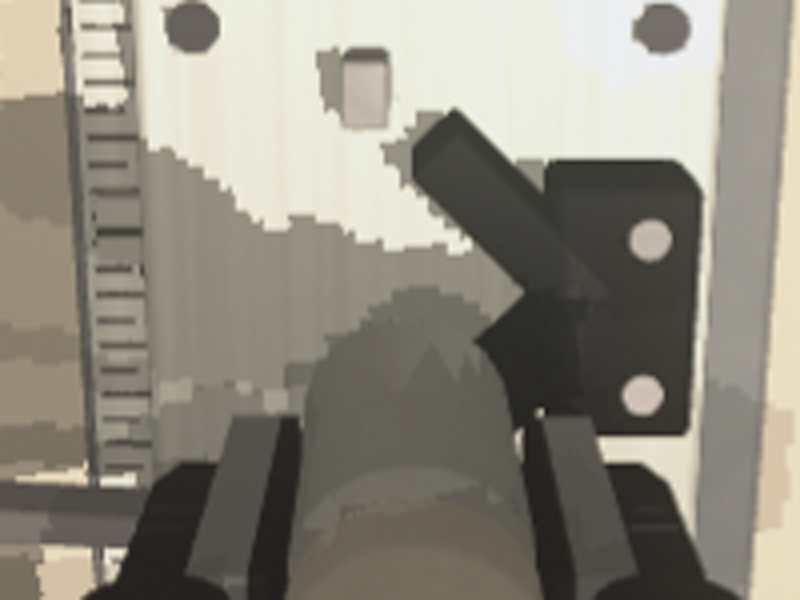

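View pics/s5a.png

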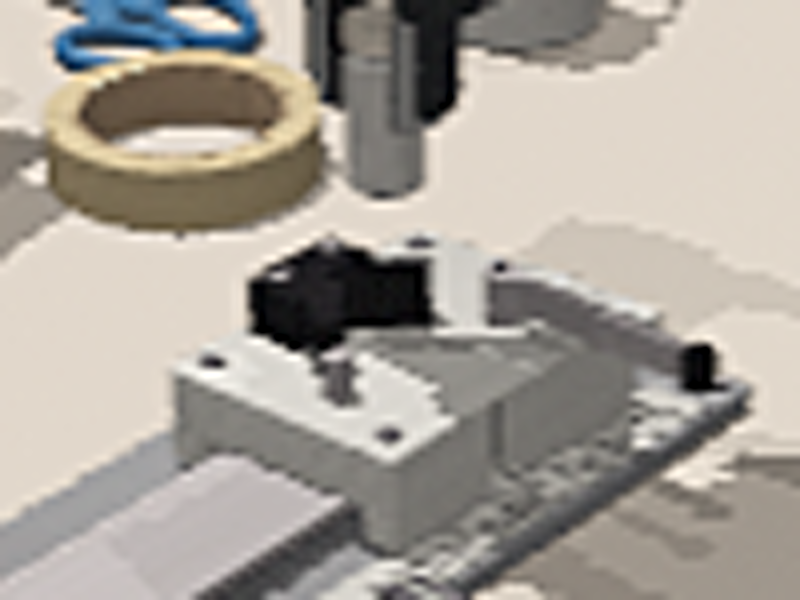

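View pics/w5.png

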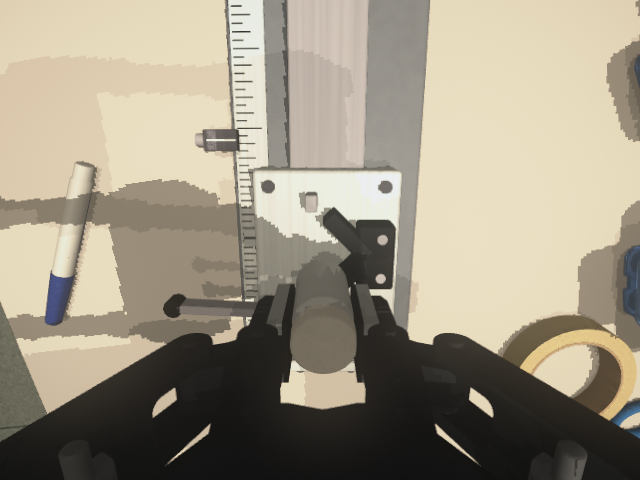

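```bash
python3 - <<'E'
from h import *
w=ctrl.calibration("wrist")
t=-.1435;R=np.array([[np.cos(t),-np.sin(t)],[np.sin(t),np.cos(t)]]);S=np.array([.5633,-.0467])
f=lambda x,y,z:proj(w,[*(S+R@[x/1e3,y/1e3]),z])[0].round(1)
print("corners",f(.4-46,-10.6+61,.047),f(.4+46,-10.6+61,.047))
print("stop",f(-16,42,.06),"tip",f(-96,-36,.061))
P=onz(w,(238,139),.02);print("mark in seat",R.T@(P[:2]-S))
P=onz(w,(245,238),.02);print("index",R.T@(P[:2]-S))
crop("pics/w5.png","pics/w5b.png",190,100,230,160,3)
crop("pics/w5.png","pics/w5c.png",190,110,90,150,4)
E
```

```text
corners [249.6 169. ] [400.3 169.3]
stop [296.8 185.5] tip [173.9 308.1]
mark in seat [-0.05776385  0.06812575]
index [-0.05672285 -0.00060532]
```

View pics/w5b.png

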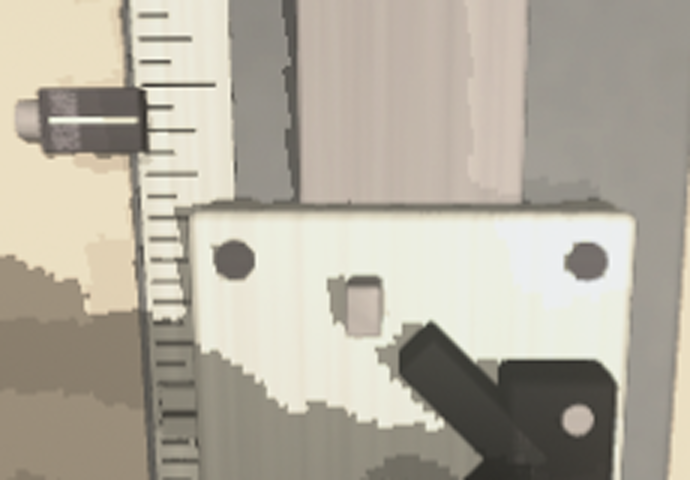

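View pics/w5c.png

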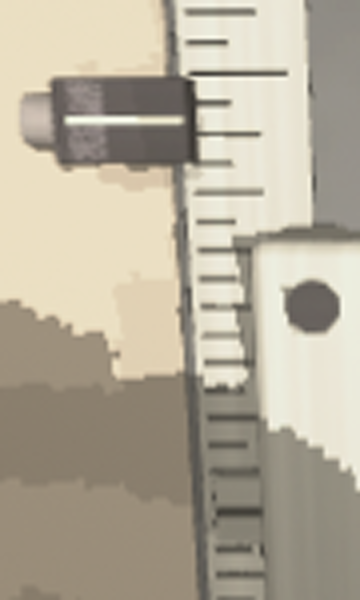

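```bash

python3 -m pendant '[{"x":0.7,"y":0,"z":15,"rx":0,"ry":0,"rz":0},{"x":0,"y":0,"z":15,"rx":0,"ry":0,"rz":0},{"x":0,"y":0,"z":6,"rx":0,"ry":0,"rz":0},{"x":0,"y":0,"z":0,"rx":0,"ry":0,"rz":0}]'
python3 - <<'E'
from h import *
snap("wrist","w6");snap("scene","s6"); 
crop("pics/w6.png","pics/w6a.png",220,180,200,150,4)
crop("pics/s6.png","pics/s6a.png",270,200,100,75,8)
E
```

```text
clock: 8.85
eef_pos: [0.5623, -0.0468, 0.112]
ee_rot: [[0.99, -0.143, -0.002], [-0.143, -0.99, 0.0], [-0.002, 0.0, -1.0]]
force: [-0.4, 0.2, 0.0]
opening: 0.273
```

View pics/w6a.png

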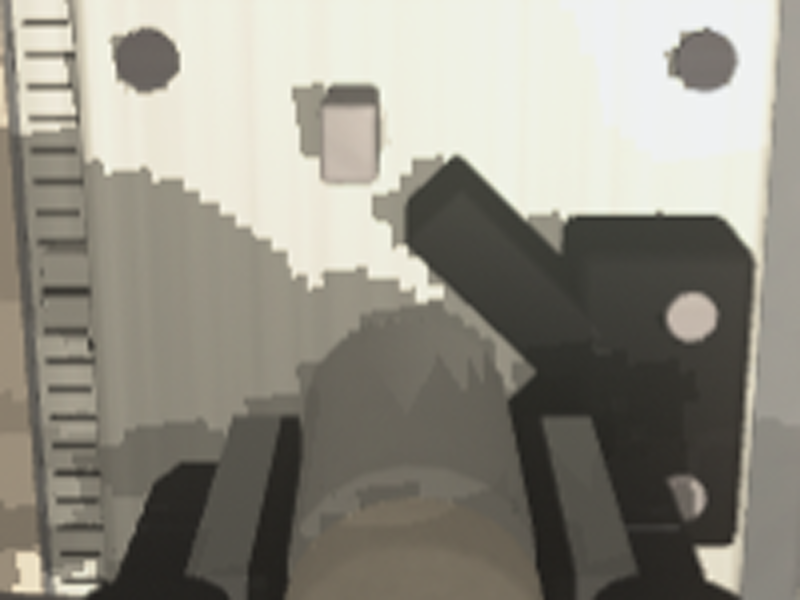

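View pics/s6a.png

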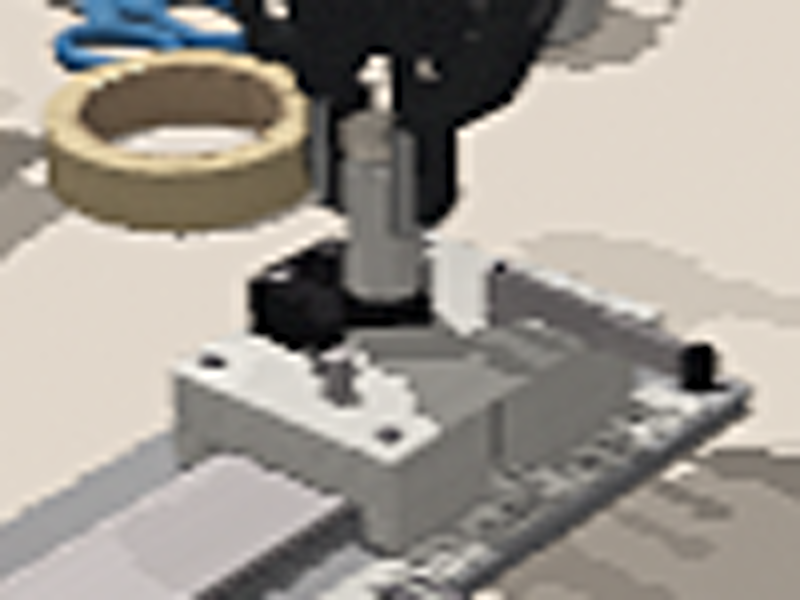

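```bash

python3 -m pendant '[{"x":1,"y":0,"z":6,"rx":0,"ry":0,"rz":0},{"x":0,"y":0,"z":6,"rx":0,"ry":0,"rz":0},{"x":0,"y":0,"z":6,"rx":0,"ry":0,"rz":0},{"x":0,"y":0,"z":3,"rx":0,"ry":0,"rz":0},{"x":0,"y":0,"z":0,"rx":0,"ry":0,"rz":0}]'
python3 - <<'E'
from h import *
snap("wrist","w7");snap("scene","s7"); 
crop("pics/w7.png","pics/w7a.png",220,180,200,150,4)
crop("pics/s7.png","pics/s7a.png",270,200,100,75,8)
E
```

```text
clock: 9.57
eef_pos: [0.5638, -0.0469, 0.0918]
ee_rot: [[0.99, -0.143, -0.001], [-0.143, -0.99, 0.0], [-0.001, -0.0, -1.0]]
force: [-1.4, 0.4, -0.9]
opening: 0.269
```

View pics/w7a.png

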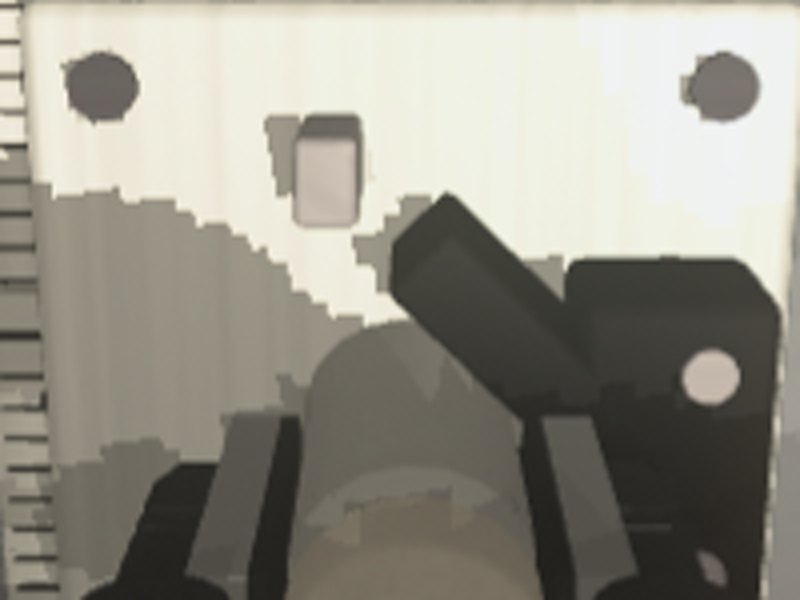

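View pics/s7a.png

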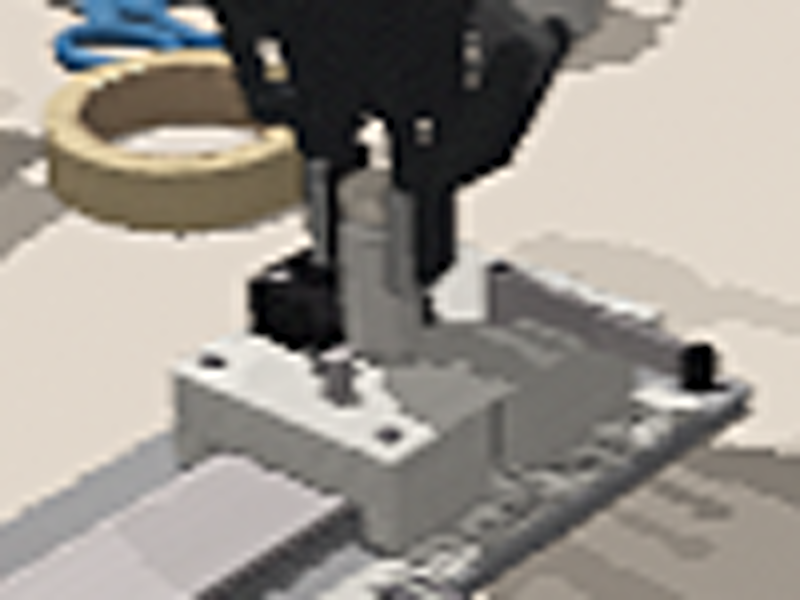

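```bash

python3 -m pendant '[{"x":0,"y":0,"z":1,"rx":0,"ry":0,"rz":0},{"x":0,"y":0,"z":1,"rx":0,"ry":0,"rz":0},{"x":0,"y":0,"z":0,"rx":0,"ry":0,"rz":0}]'
python3 -m pendant '[{"x":0,"y":0,"z":0,"rx":0,"ry":0,"rz":0},{"x":0,"y":0,"z":0,"rx":0,"ry":0,"rz":0},{"x":0,"y":0,"z":0,"rx":0,"ry":0,"rz":0}]' 0.45
python3 - <<'E'
from h import *
snap("wrist","w8");snap("scene","s8"); 
crop("pics/w8.png","pics/w8a.png",220,180,200,150,4)
crop("pics/s8.png","pics/s8a.png",270,200,100,75,8)
E
```

```text
clock: 10.05
eef_pos: [0.5641, -0.0469, 0.0903]
ee_rot: [[0.99, -0.143, 0.0], [-0.143, -0.99, 0.0], [0.0, -0.0, -1.0]]
force: [0.7, -0.5, -0.2]
opening: 0.272
clock: 10.42
eef_pos: [0.5642, -0.047, 0.0903]
ee_rot: [[0.99, -0.142, 0.0], [-0.142, -0.99, -0.0], [0.0, 0.0, -1.0]]
force: [0.1, 0.2, -0.1]
opening: 0.547
```

View pics/w8a.png

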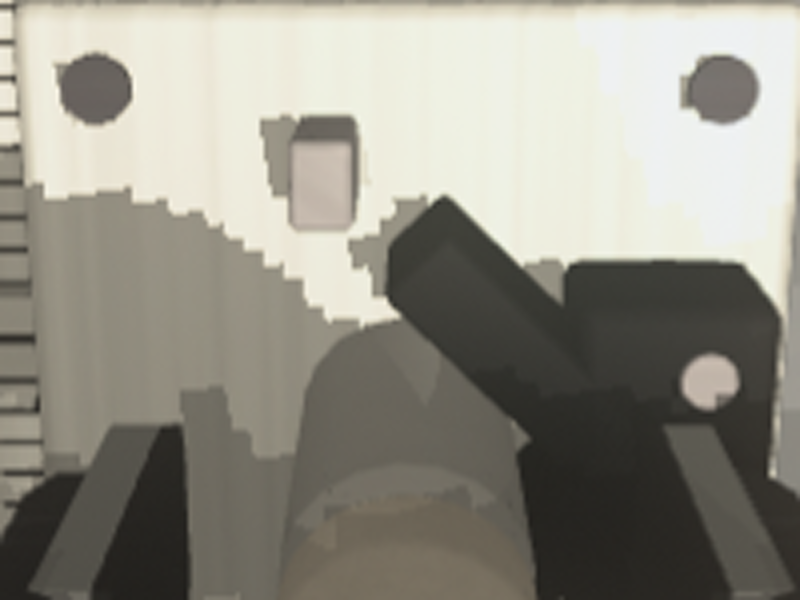

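View pics/s8a.png

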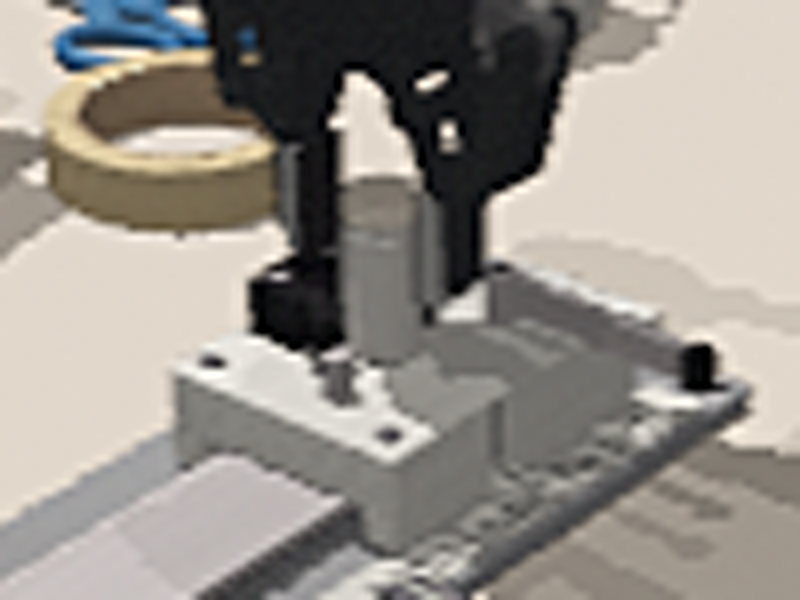

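```bash

python3 -m pendant '[{"x":0,"y":0,"z":-8,"rx":0,"ry":0,"rz":0},{"x":0,"y":0,"z":-20,"rx":0,"ry":0,"rz":0},{"x":0,"y":0,"z":-35,"rx":0,"ry":0,"rz":0},{"x":0,"y":0,"z":-35,"rx":0,"ry":0,"rz":0},{"x":-20,"y":16,"z":-10,"rx":0,"ry":0,"rz":0},{"x":-40,"y":30,"z":0,"rx":0,"ry":0,"rz":0},{"x":-28,"y":21,"z":0,"rx":0,"ry":0,"rz":0},{"x":0,"y":0,"z":0,"rx":0,"ry":0,"rz":0}]'
python3 -m pendant '[{"x":0,"y":0,"z":0,"rx":0,"ry":0,"rz":0},{"x":0,"y":0,"z":0,"rx":0,"ry":0,"rz":0},{"x":0,"y":0,"z":0,"rx":0,"ry":0,"rz":0}]' 1
python3 - <<'E'
from h import *
snap("wrist","w9");snap("scene","s9"); 
w=ctrl.calibration("wrist")
t=-.1435;R=np.array([[np.cos(t),-np.sin(t)],[np.sin(t),np.cos(t)]]);S=np.array([.5645,-.0470])
f=lambda x,y,z:proj(w,[*(S+R@[x/1e3,y/1e3]),z])[0].round(1)
print("vial top pred",f(0,0,.103),"hinge",f(-16.5,-38,.067),"tip",f(-96,-36,.065))
print(R.T@(ctrl.read_state()['eef_pos'][:2]-S))
crop("pics/s9.png","pics/s9a.png",270,200,100,75,8)
E
```

```text
clock: 11.52
eef_pos: [0.4658, -0.1014, 0.1987]
ee_rot: [[0.989, -0.145, 0.0], [-0.145, -0.989, -0.0], [0.0, 0.0, -1.0]]
force: [0.2, 0.6, -0.3]
opening: 0.553
clock: 11.9
eef_pos: [0.4682, -0.1004, 0.1983]
ee_rot: [[0.99, -0.142, 0.0], [-0.142, -0.99, 0.0], [0.0, -0.0, -1.0]]
force: [0.0, 0.1, 0.1]
opening: 0.003
vial top pred [472.8 143. ] hinge [423.6 197.8] tip [310.8 194.2]
[-0.08800719 -0.06672034]
```

View pics/w9.png

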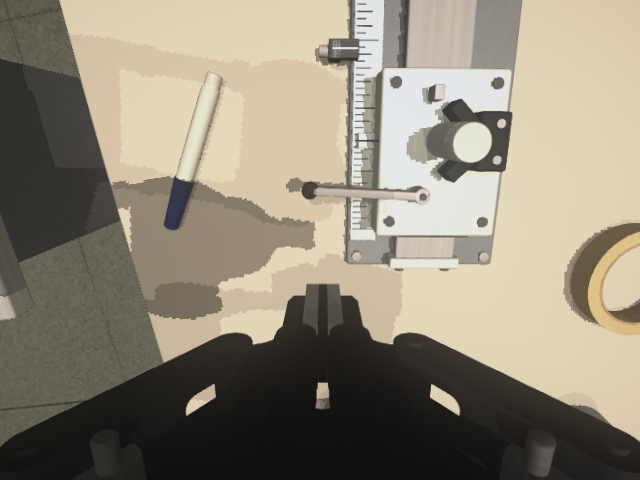

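View pics/s9a.png

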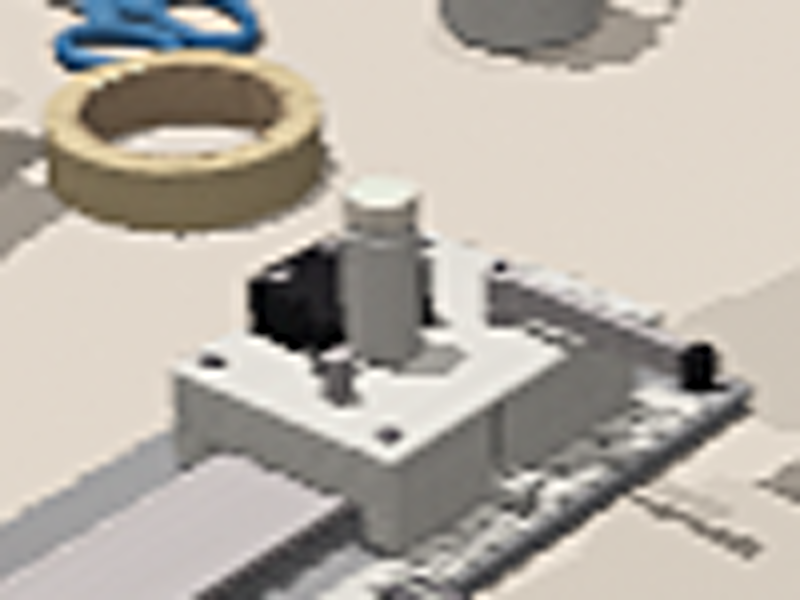

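```bash

python3 - <<'E'
import numpy as np
H=np.array([-16.5,-38.]);a,b=14.5,11
p=np.array([-88.,-66.7])
for th in [1.525,1.35,1.2,1.05,.9,.75,.6,.45,.3,.15,.05,0]:
    u=np.array([-np.sin(th),np.cos(th)]);n=np.array([-np.cos(th),-np.sin(th)])
    q=H+72*u+n*(3+a*abs(np.cos(th))+b*np.sin(th)); d=q-p;p=q
    print(th,q.round(1),"tool dx,dy",d[0].round(1),(-d[1]).round(1))
E
python3 -m pendant '[{"x":0,"y":0,"z":40,"rx":0,"ry":0,"rz":0},{"x":0,"y":0,"z":40,"rx":0,"ry":0,"rz":0},{"x":0,"y":0,"z":30,"rx":0,"ry":0,"rz":0},{"x":0,"y":0,"z":17,"rx":0,"ry":0,"rz":0},{"x":0,"y":0,"z":0,"rx":0,"ry":0,"rz":0}]'
```

```text
1.525 [-89.1 -49.3] tool dx,dy -1.1 -17.4
1.35 [-90.5 -38.7] tool dx,dy -1.4 -10.6
1.2 [-90.3 -29.2] tool dx,dy 0.1 -9.6
1.05 [-88.8 -19.3] tool dx,dy 1.5 -9.8
0.9 [-85.7  -9.4] tool dx,dy 3.1 -9.9
0.75 [-81.    0.3] tool dx,dy 4.7 -9.7
0.6 [-74.6   9.5] tool dx,dy 6.4 -9.2
0.45 [-66.6  17.8] tool dx,dy 8.0 -8.3
0.3 [-57.   24.8] tool dx,dy 9.6 -7.1
0.15 [-46.   30.4] tool dx,dy 11.0 -5.5
0.05 [-38.1  33. ] tool dx,dy 7.9 -2.7
0 [-34.  34.] tool dx,dy 4.1 -1.0
clock: 12.62
eef_pos: [0.4666, -0.1004, 0.0701]
ee_rot: [[0.99, -0.142, -0.003], [-0.142, -0.99, 0.001], [-0.003, -0.0, -1.0]]
force: [-0.9, -1.0, 0.5]
opening: -0.0
```

```bash

python3 -m pendant '[{"x":-1,"y":-10,"z":0,"rx":0,"ry":0,"rz":0},{"x":-1,"y":-8,"z":0,"rx":0,"ry":0,"rz":0},{"x":-0.5,"y":-10,"z":0,"rx":0,"ry":0,"rz":0},{"x":0,"y":-10,"z":0,"rx":0,"ry":0,"rz":0},{"x":1.5,"y":-10,"z":0,"rx":0,"ry":0,"rz":0},{"x":3,"y":-10,"z":0,"rx":0,"ry":0,"rz":0},{"x":5,"y":-9.5,"z":0,"rx":0,"ry":0,"rz":0},{"x":0,"y":0,"z":0,"rx":0,"ry":0,"rz":0}]'
python3 - <<'E'
from h import *
snap("wrist","w10");snap("scene","s10"); 
t=-.1435;R=np.array([[np.cos(t),-np.sin(t)],[np.sin(t),np.cos(t)]]);S=np.array([.5645,-.0470])
print(R.T@(ctrl.read_state()['eef_pos'][:2]-S))
crop("pics/s10.png","pics/s10a.png",270,200,100,75,8)
E
```

```text
clock: 13.62
eef_pos: [0.4845, -0.0342, 0.0712]
ee_rot: [[0.99, -0.142, -0.0], [-0.142, -0.99, 0.0], [-0.0, -0.0, -1.0]]
force: [0.4, 1.2, -0.2]
opening: -0.003
[-0.08146779  0.00062908]
```

View pics/w10.png

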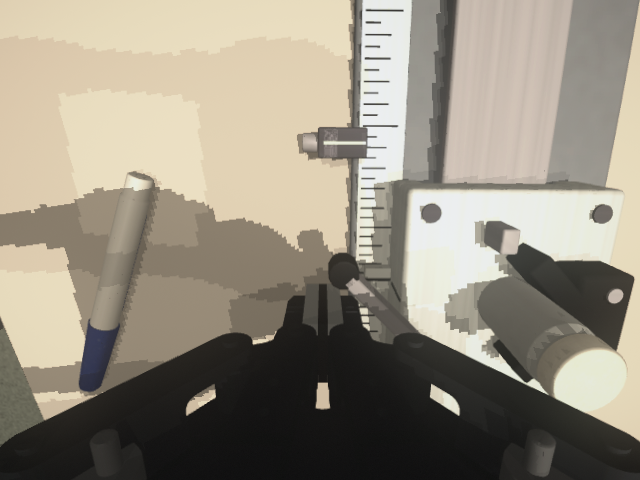

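View pics/s10a.png

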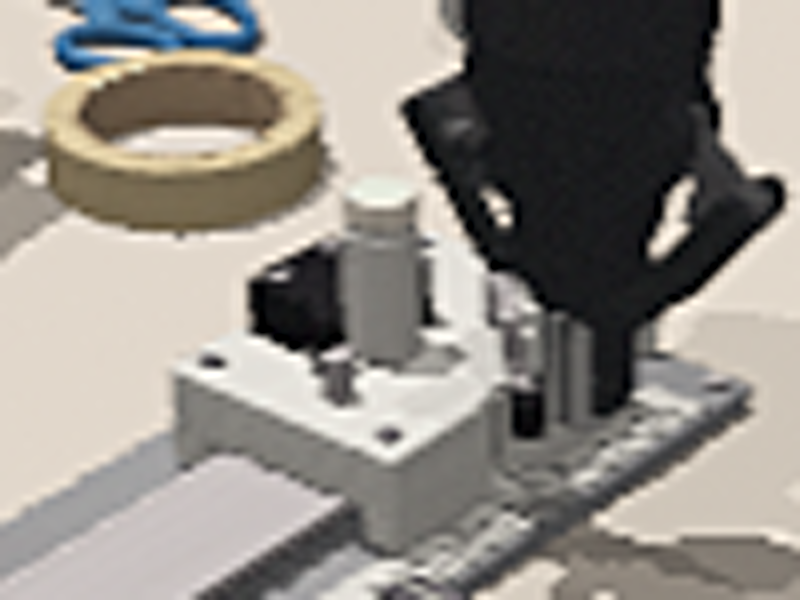

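```bash

python3 -m pendant '[{"x":2,"y":-6,"z":0,"rx":0,"ry":0,"rz":0},{"x":3,"y":-5.5,"z":0,"rx":0,"ry":0,"rz":0},{"x":8.5,"y":-8.5,"z":0,"rx":0,"ry":0,"rz":0},{"x":10,"y":-7,"z":0,"rx":0,"ry":0,"rz":0},{"x":6,"y":-3,"z":0,"rx":0,"ry":0,"rz":0},{"x":5.5,"y":-2.7,"z":0,"rx":0,"ry":0,"rz":0},{"x":4,"y":-1.5,"z":0,"rx":0,"ry":0,"rz":0},{"x":0,"y":0,"z":0,"rx":0,"ry":0,"rz":0}]'
python3 - <<'E'
from h import *
snap("wrist","w11");snap("scene","s11"); 
t=-.1435;R=np.array([[np.cos(t),-np.sin(t)],[np.sin(t),np.cos(t)]]);S=np.array([.5645,-.0470])
print(R.T@(ctrl.read_state()['eef_pos'][:2]-S))
crop("pics/s11.png","pics/s11a.png",270,200,100,75,8)
E
```

```text
clock: 14.72
eef_pos: [0.5278, -0.0065, 0.0712]
ee_rot: [[0.99, -0.143, 0.0], [-0.143, -0.99, 0.0], [0.0, -0.0, -1.0]]
force: [0.3, -0.6, -0.4]
opening: 0.001
[-0.04246602  0.03469554]
```

View pics/w11.png

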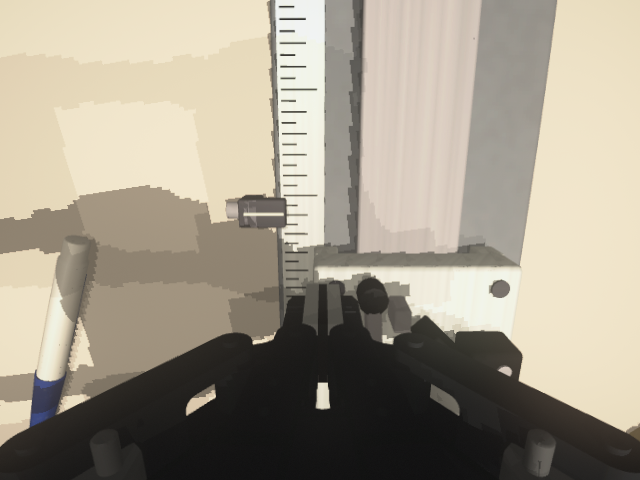

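View pics/s11a.png

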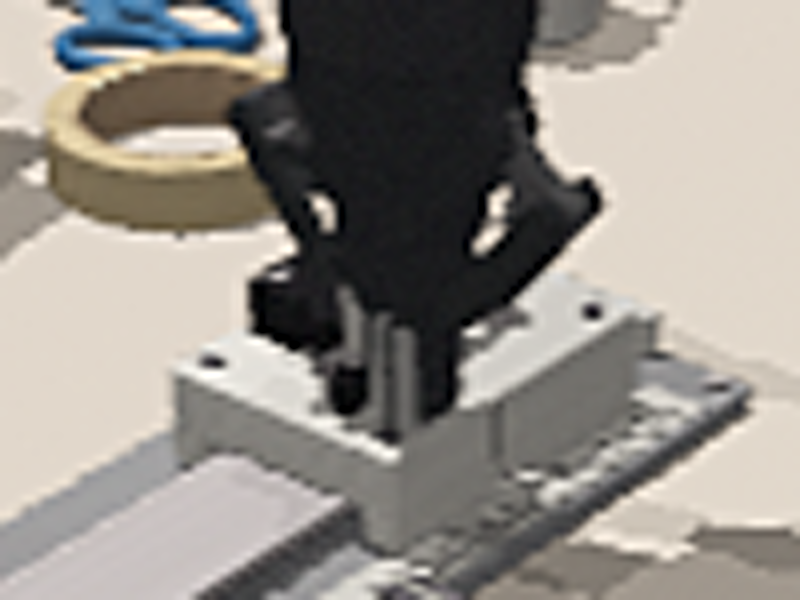

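```bash

python3 -m pendant '[{"x":2.5,"y":-0.5,"z":0,"rx":0,"ry":0,"rz":0},{"x":2,"y":-0.5,"z":0,"rx":0,"ry":0,"rz":0},{"x":1.5,"y":0,"z":0,"rx":0,"ry":0,"rz":0},{"x":0,"y":0,"z":0,"rx":0,"ry":0,"rz":0}]'
python3 -m pendant '[{"x":1.5,"y":0,"z":0,"rx":0,"ry":0,"rz":0},{"x":0,"y":0,"z":0,"rx":0,"ry":0,"rz":0}]'
python3 -m pendant '[{"x":1.5,"y":0,"z":0,"rx":0,"ry":0,"rz":0},{"x":0,"y":0,"z":0,"rx":0,"ry":0,"rz":0}]'
python3 - <<'E'
from h import *
snap("wrist","w12")
t=-.1435;R=np.array([[np.cos(t),-np.sin(t)],[np.sin(t),np.cos(t)]]);S=np.array([.5645,-.0470])
print(R.T@(ctrl.read_state()['eef_pos'][:2]-S))
crop("pics/w12.png","pics/w12a.png",270,220,200,150,4)
E
```

```text
clock: 15.32
eef_pos: [0.5336, -0.0065, 0.0712]
ee_rot: [[0.99, -0.143, -0.0], [-0.143, -0.99, 0.0], [-0.0, -0.0, -1.0]]
force: [-0.4, -0.9, -0.0]
opening: 0.001
clock: 15.58
eef_pos: [0.5342, -0.0066, 0.071]
ee_rot: [[0.99, -0.142, -0.002], [-0.142, -0.99, 0.0], [-0.002, 0.0, -1.0]]
force: [-2.7, 0.6, 1.7]
opening: -0.001
clock: 15.82
eef_pos: [0.5347, -0.0068, 0.0707]
ee_rot: [[0.99, -0.142, -0.004], [-0.142, -0.99, 0.0], [-0.004, 0.0, -1.0]]
force: [-6.9, -0.1, 4.4]
opening: 0.001
[-0.03528479  0.03556265]
```

View pics/w12a.png

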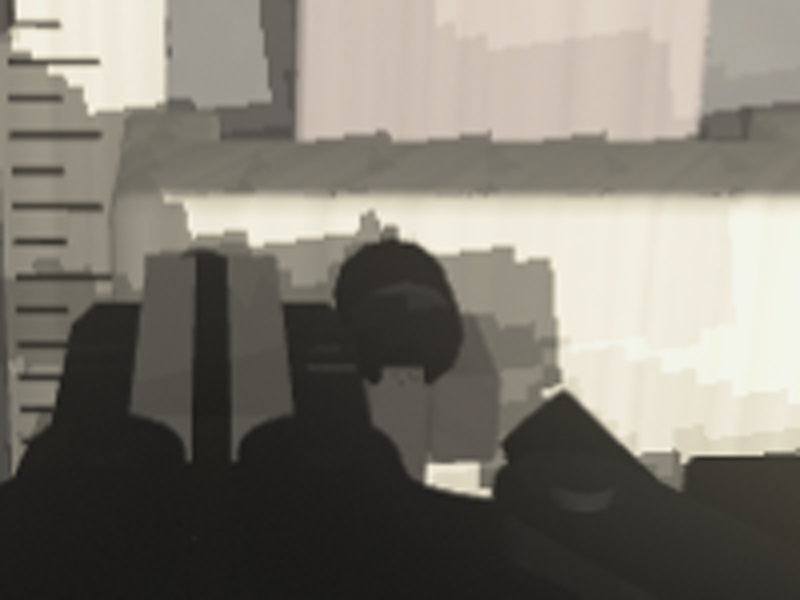

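```bash

python3 -m pendant '[{"x":-4,"y":0,"z":0,"rx":0,"ry":0,"rz":0},{"x":-10,"y":0,"z":0,"rx":0,"ry":0,"rz":0},{"x":-10,"y":0,"z":-10,"rx":0,"ry":0,"rz":0},{"x":0,"y":0,"z":-40,"rx":0,"ry":0,"rz":0},{"x":0,"y":0,"z":-40,"rx":0,"ry":0,"rz":0},{"x":0,"y":30,"z":-20,"rx":0,"ry":0,"rz":0},{"x":14,"y":35,"z":0,"rx":0,"ry":0,"rz":0},{"x":20,"y":35,"z":0,"rx":0,"ry":0,"rz":0},{"x":20,"y":30,"z":0,"rx":0,"ry":0,"rz":0},{"x":4,"y":5,"z":0,"rx":0,"ry":0,"rz":0},{"x":0,"y":0,"z":0,"rx":0,"ry":0,"rz":0}]'
python3 - <<'E'
from h import *
snap("wrist","w13"); snap("scene","s13")
w=ctrl.calibration("wrist")
t=-.1435;R=np.array([[np.cos(t),-np.sin(t)],[np.sin(t),np.cos(t)]]);S=np.array([.5645,-.0470])
f=lambda x,y,z:proj(w,[*(S+R@[x/1e3,y/1e3]),z])[0].round(1)
print(R.T@(ctrl.read_state()['eef_pos'][:2]-S))
print("vial top pred",f(0,0,.103),"hinge",f(-16.5,-38,.067),"tip",f(-16.5,42,.065),"tip.12",f(-26,42,.065),"pad",f(0,-72,.037))
crop("pics/w13.png","pics/w13a.png",220,20,200,150,4)
E
```

```text
clock: 17.25
eef_pos: [0.5507, -0.1452, 0.1816]
ee_rot: [[0.99, -0.143, 0.0], [-0.143, -0.99, 0.0], [0.0, -0.0, -1.0]]
force: [-0.4, 0.3, -0.3]
opening: 0.001
[-8.85583176e-05 -9.83862158e-02]
vial top pred [322.4  79.4] hinge [296.4 152.2] tip [294.5  13.4] tip.12 [278.4  13.5] pad [322.3 197.9]
```

View pics/w13.png

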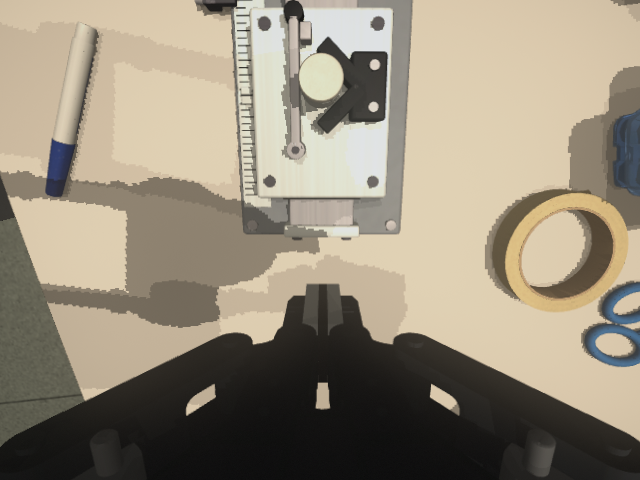

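View pics/w13a.png

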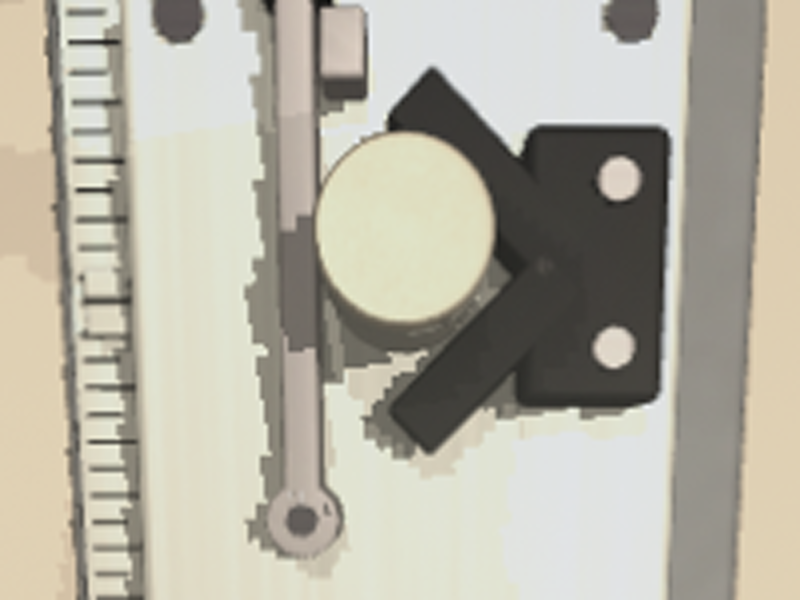

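```bash

python3 -m pendant '[{"x":0,"y":-4,"z":40,"rx":0,"ry":0,"rz":0},{"x":0,"y":0,"z":40,"rx":0,"ry":0,"rz":0},{"x":0,"y":0,"z":35,"rx":0,"ry":0,"rz":0},{"x":0,"y":0,"z":16,"rx":0,"ry":0,"rz":0},{"x":0,"y":0,"z":0,"rx":0,"ry":0,"rz":0}]'
python3 -m pendant '[{"x":0,"y":-4,"z":0,"rx":0,"ry":0,"rz":0},{"x":0,"y":-3,"z":0,"rx":0,"ry":0,"rz":0},{"x":0,"y":-3,"z":0,"rx":0,"ry":0,"rz":0},{"x":0,"y":-3,"z":0,"rx":0,"ry":0,"rz":0},{"x":0,"y":-3,"z":0,"rx":0,"ry":0,"rz":0}]'
python3 - <<'E'
from h import *
snap("wrist","w14"); snap("scene","s14")
t=-.1435;R=np.array([[np.cos(t),-np.sin(t)],[np.sin(t),np.cos(t)]]);S=np.array([.5645,-.0470])
print(R.T@(ctrl.read_state()['eef_pos'][:2]-S))
E
```

```text
clock: 17.98
eef_pos: [0.5505, -0.1405, 0.0494]
ee_rot: [[0.99, -0.142, -0.002], [-0.142, -0.99, 0.001], [-0.003, -0.0, -1.0]]
force: [-0.0, -0.8, 1.0]
opening: -0.002
clock: 18.6
eef_pos: [0.5541, -0.1274, 0.0511]
ee_rot: [[0.99, -0.141, 0.001], [-0.141, -0.99, -0.004], [0.001, 0.003, -1.0]]
force: [-2.3, -8.5, 1.6]
opening: -0.007
[ 0.00123704 -0.08080534]
```

View pics/w14.png

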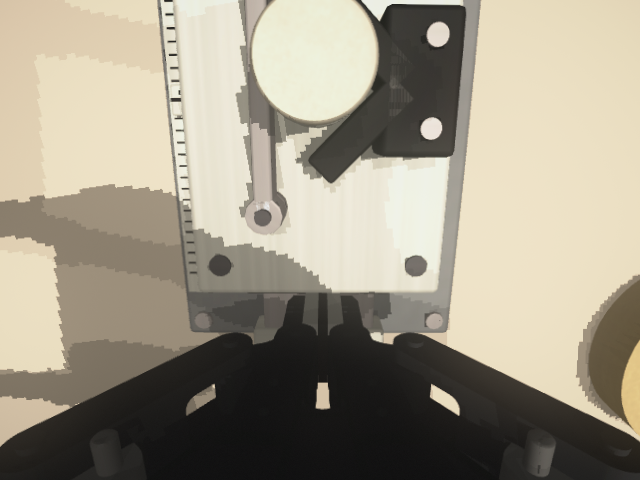

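```bash

python3 -m pendant '[{"x":0,"y":-3,"z":0,"rx":0,"ry":0,"rz":0},{"x":0,"y":-3,"z":0,"rx":0,"ry":0,"rz":0},{"x":0,"y":-3,"z":0,"rx":0,"ry":0,"rz":0},{"x":0,"y":-3,"z":0,"rx":0,"ry":0,"rz":0},{"x":0,"y":-3,"z":0,"rx":0,"ry":0,"rz":0},{"x":0,"y":0,"z":0,"rx":0,"ry":0,"rz":0}]'
python3 - <<'E'
from h import *
snap("scene","s15")
t=-.1435;R=np.array([[np.cos(t),-np.sin(t)],[np.sin(t),np.cos(t)]]);S=np.array([.5645,-.0470])
print(R.T@(ctrl.read_state()['eef_pos'][:2]-S))
crop("pics/s15.png","pics/s15a.png",240,210,130,95,6)
E
```

```text
clock: 19.45
eef_pos: [0.5563, -0.1126, 0.0511]
ee_rot: [[0.99, -0.142, 0.001], [-0.142, -0.99, -0.003], [0.001, 0.003, -1.0]]
force: [-2.1, -6.3, 2.7]
opening: 0.001
[ 0.00120113 -0.0660697 ]
```

View pics/s15a.png

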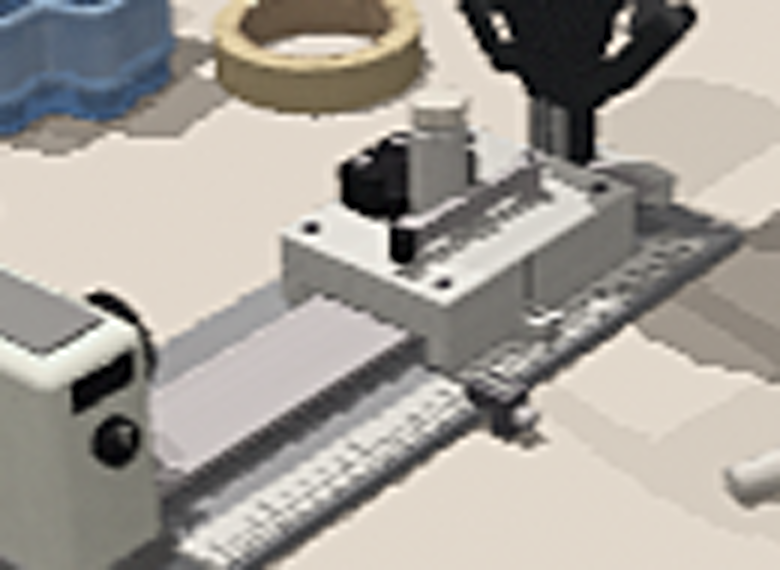

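```bash

python3 -m pendant '[{"x":0,"y":-3,"z":0,"rx":0,"ry":0,"rz":0},{"x":0,"y":-3,"z":0,"rx":0,"ry":0,"rz":0},{"x":0,"y":-3,"z":0,"rx":0,"ry":0,"rz":0},{"x":0,"y":-3,"z":0,"rx":0,"ry":0,"rz":0},{"x":0,"y":-3,"z":0,"rx":0,"ry":0,"rz":0},{"x":0,"y":-3,"z":0,"rx":0,"ry":0,"rz":0},{"x":0,"y":-3,"z":0,"rx":0,"ry":0,"rz":0},{"x":0,"y":-3,"z":0,"rx":0,"ry":0,"rz":0},{"x":0,"y":-3,"z":0,"rx":0,"ry":0,"rz":0},{"x":0,"y":-3,"z":0,"rx":0,"ry":0,"rz":0},{"x":0,"y":0,"z":0,"rx":0,"ry":0,"rz":0}]'
python3 - <<'E'
from h import *
snap("scene","s16");snap("wrist","w16")
t=-.1435;R=np.array([[np.cos(t),-np.sin(t)],[np.sin(t),np.cos(t)]]);S=np.array([.5645,-.0470])
print(R.T@(ctrl.read_state()['eef_pos'][:2]-S))
crop("pics/s16.png","pics/s16a.png",240,210,130,95,6)
E
```

```text
clock: 20.88
eef_pos: [0.5606, -0.0828, 0.0511]
ee_rot: [[0.99, -0.142, 0.001], [-0.142, -0.99, -0.003], [0.001, 0.003, -1.0]]
force: [-1.7, -8.3, 3.4]
opening: 0.0
[ 0.00122226 -0.03599596]
```

View pics/s16a.png

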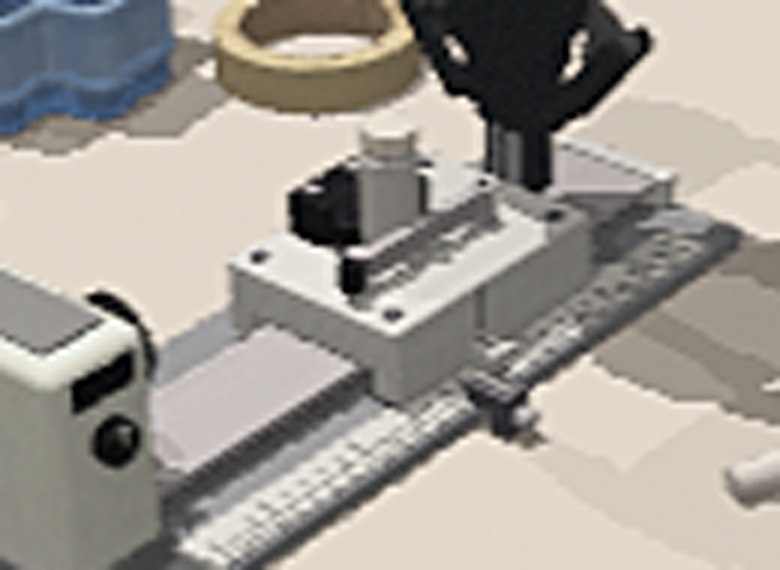

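View pics/w16.png

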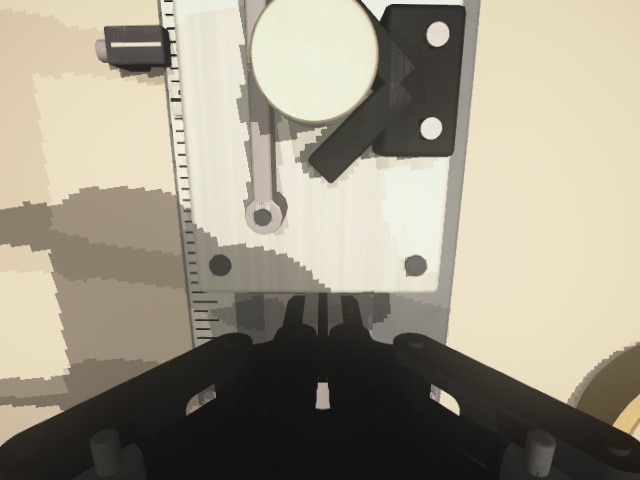

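```bash

python3 - <<'E'
from h import *
crop("pics/w16.png","pics/w16a.png",90,10,120,120,6)
E
```

```text
(no output)
```

View pics/w16a.png

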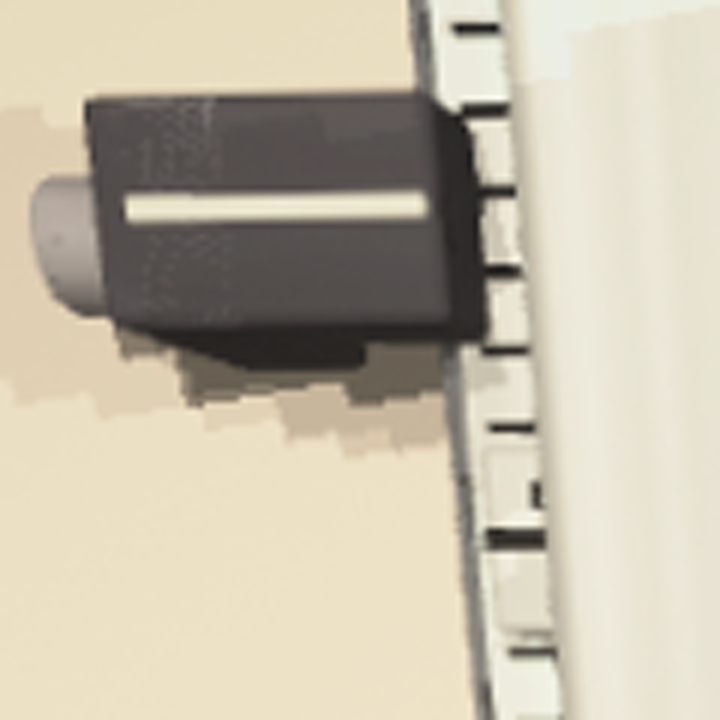

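```bash
cat > gap.py <<'E'
from h import *
import sys
def gap(mk,ix,c=None):
    w=c or ctrl.calibration("wrist")
    t=-.1435;R=np.array([[np.cos(t),-np.sin(t)],[np.sin(t),np.cos(t)]])
    a=R.T@onz(w,mk,.02)[:2];b=R.T@onz(w,ix,.02)[:2]
    print("mark",a*1000,"index",b*1000,"gap mm",(a-b)[1]*1000)
E
python3 - <<'E'
from gap import *
gap((90+427/6,10+204/6),(90+515/6,10+538/6))
# scale ticks 5mm? check pitch (index line on z .02, ticks on plate ~ .012)
w=ctrl.calibration("wrist")
for v in (28,108,190,270,350,428,651): print(onz(w,(90+505/6,10+v/6),.011)[1]*1000)
E
```

```text
mark [504.1863217  102.70014907] index [507.99574447  82.15188483] gap mm 20.548264247264054
41.88760356160806
37.09131227631095
32.10614925470281
27.17231094499268
22.16603786040395
17.21220901122516
2.626053026684625
```

```bash

python3 -m pendant '[{"x":0,"y":-3,"z":0,"rx":0,"ry":0,"rz":0},{"x":0,"y":-3,"z":0,"rx":0,"ry":0,"rz":0},{"x":0,"y":-3,"z":0,"rx":0,"ry":0,"rz":0},{"x":0,"y":-3,"z":0,"rx":0,"ry":0,"rz":0},{"x":0,"y":-2,"z":0,"rx":0,"ry":0,"rz":0},{"x":0,"y":0,"z":0,"rx":0,"ry":0,"rz":0}]'
python3 - <<'E'
from h import *
snap("wrist","w17")
crop("pics/w17.png","pics/w17a.png",90,40,120,100,6)
E
```

```text
clock: 21.72
eef_pos: [0.5626, -0.069, 0.0511]
ee_rot: [[0.99, -0.142, 0.001], [-0.142, -0.99, -0.003], [0.001, 0.003, -1.0]]
force: [-2.4, -7.3, 2.2]
opening: 0.0
```

View pics/w17a.png

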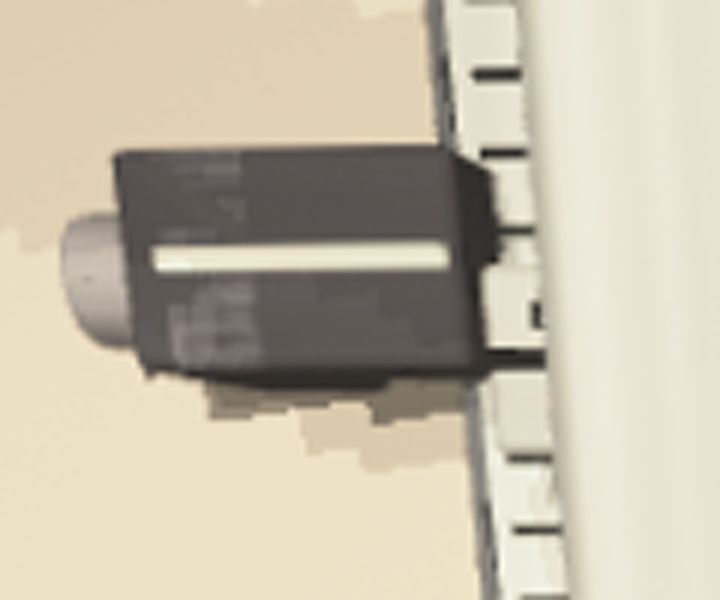

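```bash

python3 - <<'E'
from gap import *
gap((90+450/6,40+256/6),(90+515/6,40+359/6))
E
python3 -m pendant '[{"x":0,"y":-1.5,"z":0,"rx":0,"ry":0,"rz":0},{"x":0,"y":-1.5,"z":0,"rx":0,"ry":0,"rz":0},{"x":0,"y":0,"z":0,"rx":0,"ry":0,"rz":0}]'
python3 - <<'E'
from h import *
snap("wrist","w18")
crop("pics/w18.png","pics/w18a.png",110,60,80,60,9)
E
```

```text
mark [504.27353369 102.53397962] index [507.99975703  96.03786268] gap mm 6.496116936884761
clock: 22.15
eef_pos: [0.563, -0.0661, 0.0511]
ee_rot: [[0.99, -0.142, 0.001], [-0.142, -0.99, -0.003], [0.001, 0.003, -1.0]]
force: [-1.5, -7.3, 2.8]
opening: 0.002
```

View pics/w18a.png

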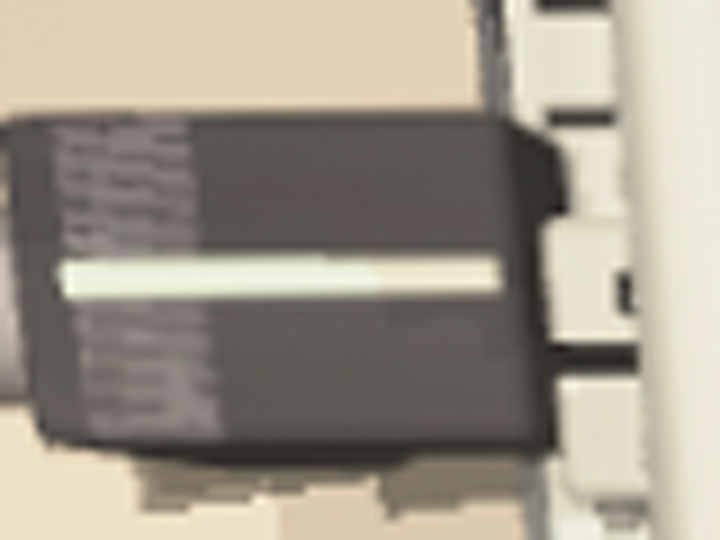

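```bash

python3 - <<'E'
from gap import *
gap((110+500/9,60+274/9),(110+600/9,60+358/9))
E
python3 -m pendant '[{"x":0,"y":-1.2,"z":0,"rx":0,"ry":0,"rz":0},{"x":0,"y":-1.2,"z":0,"rx":0,"ry":0,"rz":0},{"x":0,"y":0,"z":0,"rx":0,"ry":0,"rz":0}]'
python3 - <<'E'
from h import *
snap("wrist","w19")
crop("pics/w19.png","pics/w19a.png",110,60,80,60,9)
E
```

```text
mark [504.20267728 102.52521354] index [508.34476091  98.96149175] gap mm 3.5637217894402133
clock: 22.58
eef_pos: [0.5633, -0.0638, 0.0511]
ee_rot: [[0.99, -0.142, 0.001], [-0.142, -0.99, -0.003], [0.001, 0.003, -1.0]]
force: [-2.0, -7.7, 3.5]
opening: -0.001
```

View pics/w19a.png

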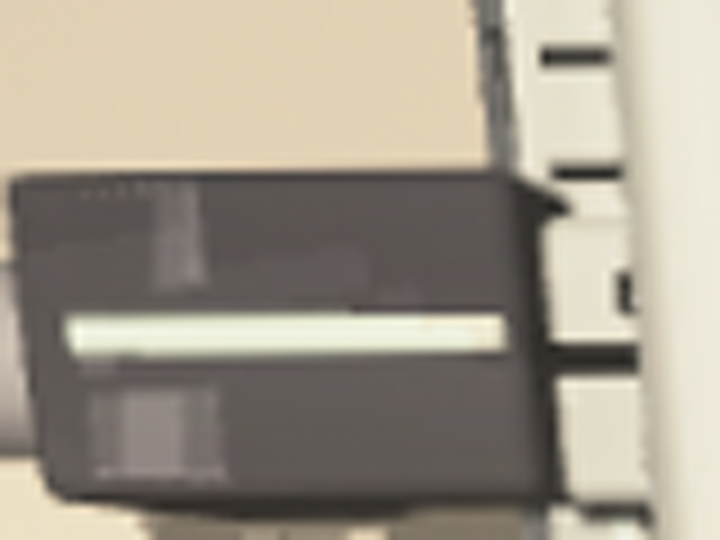

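```bash

python3 -m pendant '[{"x":0,"y":-0.8,"z":0,"rx":0,"ry":0,"rz":0},{"x":0,"y":0,"z":0,"rx":0,"ry":0,"rz":0}]'
python3 -m pendant '[{"x":0,"y":4,"z":0,"rx":0,"ry":0,"rz":0},{"x":0,"y":10,"z":0,"rx":0,"ry":0,"rz":0},{"x":0,"y":5,"z":-30,"rx":0,"ry":0,"rz":0},{"x":0,"y":0,"z":-40,"rx":0,"ry":0,"rz":0},{"x":0,"y":0,"z":-40,"rx":0,"ry":0,"rz":0},{"x":0,"y":-20,"z":-20,"rx":0,"ry":0,"rz":0},{"x":0,"y":-30,"z":0,"rx":0,"ry":0,"rz":0},{"x":0,"y":-20,"z":0,"rx":0,"ry":0,"rz":0},{"x":0,"y":0,"z":0,"rx":0,"ry":0,"rz":0},{"x":0,"y":0,"z":0,"rx":0,"ry":0,"rz":0}]'
python3 - <<'E'
from h import *
snap("wrist","w20"); snap("scene","s20")
crop("pics/w20.png","pics/w20a.png",190,50,240,180,3)
crop("pics/s20.png","pics/s20a.png",240,210,130,95,6)
E
```

```text
clock: 22.88
eef_pos: [0.5635, -0.063, 0.0511]
ee_rot: [[0.99, -0.142, 0.001], [-0.142, -0.99, -0.003], [0.001, 0.003, -1.0]]
force: [-1.6, -8.1, 3.5]
opening: -0.001
clock: 24.12
eef_pos: [0.5698, -0.0106, 0.1793]
ee_rot: [[0.99, -0.142, -0.002], [-0.142, -0.99, -0.0], [-0.002, 0.001, -1.0]]
force: [-0.0, -0.6, 0.1]
opening: 0.002
```

View pics/w20.png

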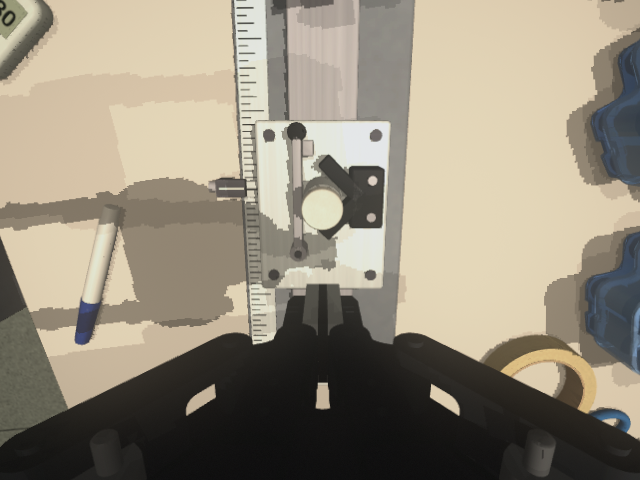

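View pics/s20a.png

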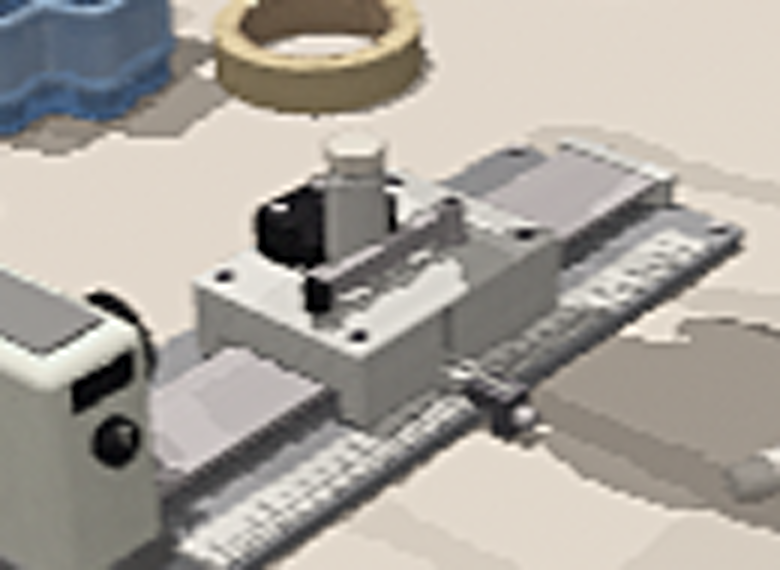

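```bash

python3 - <<'E'
from h import *
crop("pics/w20.png","pics/w20b.png",205,160,80,60,9)
crop("pics/w20.png","pics/w20c.png",250,110,150,170,3.5) if 0 else crop("pics/w20.png","pics/w20c.png",250,115,150,150,4)
E
```

```text
(no output)
```

View pics/w20b.png

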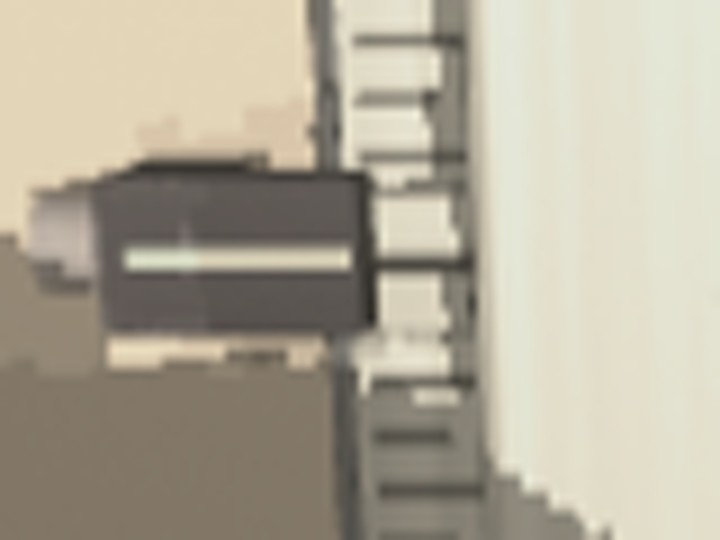

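View pics/w20c.png

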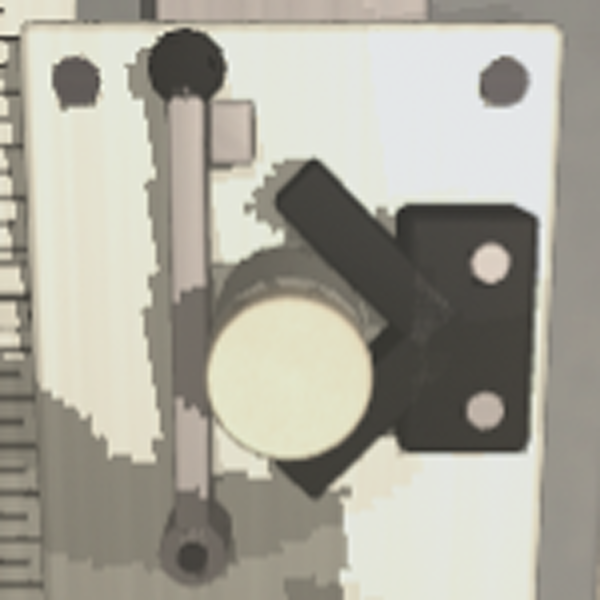

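```bash
python3 - <<'E'
from h import *
gp=__import__('gap'); gp.gap((205+352/9,160+258/9),(205+420/9,160+264/9))
print(ctrl.read_state()['force'],ctrl.sign_off())
E
```

```text
mark [504.94416119 101.65558183] index [510.80769215 101.13135766] gap mm 0.5242241637401918
the job is handed in; nothing more can be done
[ 0.40428925  0.03892335 -0.63259021] None
```

The job is done and handed in at about 24 s of the 67 s allowed; the sign-off gives no verdict.

I picked the smallest of the three vials beside the reader, set it upright in the V cradle, and swung the gate shut against its stop post. I then pushed the carriage by its pad with closed fingers: one slow slide in 3 mm steps, then small steps of 1.5 mm and under for the last few millimetres.

- **Index line:** the last wrist picture puts it about 0.5 mm short of the mark line. The limit is 2.5 mm, and no picture showed it past the mark.
- **Vial and gate:** the vial stands upright in the V with the bar closed in front of it. I judged the seating and the gate angle by eye rather than measuring them.
- **Contact:** the gripper is about 0.1 m clear of everything, with only sensor noise on the force reading. The arm went nowhere near the bystanders, and the marker and tape looked unmoved. I did not measure their positions.
- **Disagreement:** two views of the cradle seat differed by about 1 mm, which is within the calibration accuracy. I placed the vial slightly forward of the seat to allow for this.
- **Refused moves:** two calls were refused because their rows did not list all six numbers. Neither moved the arm.

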